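# Lock the lamp pack's battery hatch and slide it under the shelf

### The job

The lamp's battery pack has fresh cells, so lock its hatch: take the stubby screwdriver from the tool block, put its blade in the slotted fastener and turn that a quarter turn clockwise, until it stops. Stand the screwdriver back upright in its hole in the block. Slide the pack into the empty bay under the low shelf until its front face is flush with the shelf's front edge and square to it, the handle sticking out, without knocking the shelf and without moving anything else on the desk.

Things in the scene. Friction and masses are not known exactly. Their poses are not given: they have to be found in the camera images.
- driver_grip (a point): Centre of the handle of the stubby flat-blade screwdriver, standing handle up in the tool block. Square wooden grip 24 x 24 mm, 52 mm tall, flats facing the point's +-x and +-y, z up (blade to handle). Below it a black collar 30 mm across, its underside 30 mm below this point, resting on the block's top. Loose, 90 g, at any small yaw in its hole.
- driver_tip (a point): Middle of the screwdriver's blade tip, 75 mm below driver_grip on the same axis. The blade is 16 mm wide along the point's x and, along y, 2 mm thick at the tip and about 3 mm 6 mm higher. Shank 8 mm in diameter.
- block_hole (a point): Mouth centre of the screwdriver's hole in the top of the tool block, a fixed wooden block 64 x 150 x 50 mm (x, y, z) on the desk; the point's axes are the block's, z up. The hole is 22 mm in diameter and 47 mm deep. Other small tools stand in the block 48 to 118 mm away on the +y side, up to 58 mm above its top.
- cam (a joint): Turn of the hatch fastener in rad: 0 is open (slot along the pack's front-to-back line), it grows clockwise seen from above, 1.571 is locked, against its stop (slot parallel to the pack's front face, towards the white mark on its -y side). Starts between 0 and 0.3; friction about 0.06 N m; stays where it is left.
- cam_slot (a point): Centre of the slot at the top face of the fastener, a flush steel disc 34 mm across in a black collar on the pack's top, 14 mm in front of the pack's middle, 48 mm above the desk. It turns with the disc: x along the slot, z up. The slot runs right across the disc, 4.5 mm wide (chamfered to 6.8 mm at the top), 4.8 mm deep.
- pack: Grey battery pack with rubber foot, loose on the desk, about 0.7 kg. Origin: centre of its underside; its front faces -x. Case 90 mm deep (x), 150 mm wide (y), 40 mm tall, and 48 mm tall at the fastener's collar. Front face at x = -45 mm.
- pack_handle (a point): Centre of the round bar of the pack's carrying handle, 13 mm in diameter, 86 mm long along the pack's y, 34 mm above the desk and 40 mm in front of the front face; a 33 mm gap is left between bar and face. Axes as the pack's.
- riser: Fixed low wooden shelf at the back. Origin: on the desk, below the board's front edge, midway across the empty bay; x points into the bay, y left along the edge, z up. Board underside 68 mm, top 80 mm up, 200 mm deep. Empty bay 260 mm wide between uprights (inner faces at y = -130, +130 mm); further left a bay of fly boxes, to y = 458 mm. Stock on the board from x = 100 mm, up to 70 mm tall.
- bowl_mid (a point): Middle of a loose terracotta bowl, 130 mm across, 50 mm tall.
- cell_a_mid (a point): Middle of a spent D cell standing on end, 33 mm in diameter, 58 mm tall.
- cell_b_mid (a point): Middle of a second spent D cell standing on end, same size.
- resin_mid (a point): Middle of a standing black bottle, 32 mm in diameter, 110 mm tall.
- beads_mid (a point): Middle of a standing stack of clear bead jars, 40 mm in diameter, 86 mm tall.
- spool_a_mid (a point): Middle of a standing thread spool, 27 mm in diameter, 42 mm tall.
- spool_b_mid (a point): Middle of another standing thread spool, same size.
Not all that is in view belongs to the job. What is meant by the part that bears block_hole is not turquoise, and is the larger of those in its own colour.

How it is judged (in metres and radians):
On the way:
1. the fastener has been turned to its locked stop (within 12 degrees) by the screwdriver's blade in its slot (value of joint cam above 1.36 rad and distance between driver_tip and cam_slot below 0.01 m and z of driver_tip in the frame of cam_slot below -0.002 m), for 0.1 s.
At the end, for the whole second after the job is handed in: The fastener is within 12 degrees of its locked stop; the screwdriver stands upright in its hole, its blade at least 38 mm deep; the pack rests flat and still in the empty bay, handle outwards, its front face within 12 mm of the shelf's front edge and square to it within 8 degrees (value of joint cam above 1.36 rad and z of driver_tip in the frame of block_hole below -0.038 m and horizontal distance between driver_tip and block_hole below 0.011 m and angle between driver_grip's own z axis and vertical below 0.15 rad and x of pack in the frame of riser between 0.033 and 0.057 m and y of pack in the frame of riser between -0.06 and 0.06 m and angle between the x axis of pack and the x axis of riser, either way round below 0.14 rad and angle between pack's own z axis and vertical below 0.05 rad and linear speed of pack below 0.01 m/s and x of pack_handle in the frame of riser below -0.02 m); the robot touches nothing.
It fails at once if the pack knocks against the shelf or its uprights (over 2 N) (contact force between pack and riser above 2 N).
It fails at once if something else on the desk is moved by more than 25 mm (distance of any of bowl_mid, cell_a_mid, cell_b_mid, resin_mid, beads_mid, spool_a_mid, spool_b_mid from where it was at the start of the episode above 0.025 m).
It also fails if it takes over 67 s, if anything falls off the work surface, if the arm or the gripper's body presses on something with over 40 N, if the wrist force passes 120 N, or if a joint passes its speed limit or range.

### The arm

A 6-joint arm with a two-finger parallel gripper is mounted at the origin on the work surface. World frame = base frame: x ahead of the robot, y to its left, z up, the work surface at z = 0. Lengths are in m, angles in degrees, forces in N, time in s.
With the tool pointing down it reaches from about 0.4 to 0.825 m from the base axis. Payload 7 kg.
Tool frame: the origin (TCP) lies midway between the tips of the shut fingers; the grasp point (between the pads) lies 19 mm behind it; z points along the fingers, x is the direction in which the jaws open and shut, and the axes are right-handed (so a half turn about z gives the same grasp; the last joint's range is limited). The gripper opens to 88 mm and grips with 3 to 60 N. Pads are 19 mm wide; open, the fingers measure 130 mm over their backs; the gripper's body (78 mm by 193 mm) begins 47 mm behind the grasp point.
Start: joints at [91.908, 20.546, 0.682, 0, -70.136, -16.507], TCP at [0.17, 0.653, 0.227] pointing down, gripper open.
Joint ranges: [-176.03, 176.03], [-82.01, 121.73], [-58.28, 71.71], [-173.87, 95.51], [-174.79, -0.11], [-173.66, 173.66]. Speed limits (degrees/s): [136.94, 136.94, 172.46, 180, 180, 180].

### API

Orientations are given as [roll, pitch, yaw] about the fixed x, y, z axes, in that order (R = Rz(yaw) Ry(pitch) Rx(roll)).
In Python, from plant import ctrl, vision, nets gives the robot as it stands.
- The arm moves only by the shell command python3 -m jog 'ROWS'. ROWS is text: rows parted by semicolons, each of 7 numbers parted by spaces: the turn, a rotation vector about the tool's x, y, z in units of 0.1 rad (1.0 is 0.1 rad), then the shift along the tool's x, y, z in units of 4 cm (1.0 is 4 cm), then the opening, from -1 (shut) to 1 (fully open). In form: rx ry rz x y z jaw; .... A call has 1 to 8 rows; each row shifts and turns the commanded pose from where the row before left it, along the tool's axes as they then stand; what a row does not reach is not made up. A row lasts 1/8 s, in which the tool goes at most 62.5 mm and 10.7 degrees, less where a joint would pass 70% of its speed; a pose out of reach is approached as far as the arm can. A call with a number of a shift or a turn outside -1 to 1 is refused whole. A call with a gripper value outside its range is refused whole. The fingers move at their own pace and stop on an object; the grip force is fixed at half the most. Time passes only in rows, so rows that do not move let the fingers close. It gives the time, the measured TCP pose, the force and the opening at its end, in the units of the state.
- ctrl.get_obs(): the state, without advancing time (a new reading comes with each control period).
- vision.snapshot(name): name is "scene" or "top"; returns (picture, depth): 420x560x3 uint8, red, green, blue; 420x560 float32, m along the optical axis (not along the pixel's ray), 0 where there is no reading.
- vision.camera_info(name): a dict with "camera_matrix" (3x3 intrinsics, pixels), "camera_from_world" (4x4, takes a point from world to camera coordinates). Camera axes: x right, y down, z forward; pixel columns grow to the right and rows downward; lengths in m; the calibration is good to about 2 mm. A picture is of the moment at which its call begins. camera_info takes no time and is no camera call.
- ctrl.close_job(): hands the job in, once; it reports no verdict.
Trained networks look in the newest picture that a camera, given by its name, has taken for a name from the list of things; names that differ only in an ending like _2 or _b are one class to them, and where a whole thing is asked for, a point or a joint stands for the part that bears it (a point fixed in the world has none). Each returns a list of dicts, best first, with "score" (0 to 1); they miss things now and then, are a little off and sometimes report something else, mostly with a low value. They report only what shows in the picture. A call takes as long as a camera call. They do not tell look-alikes from the thing itself.
- nets.boxes_of(target, camera): "location" ([x, y, z] in m, in world coordinates, good to about 4 mm: the middle of the surface that is visible of it).
The state is a dict: "clock": time; "joint_pos": joint angles; "qvel": joint speeds; "tau": joint torques, N m; "tool_pos": TCP position; "orientation": TCP orientation; "force": force on the tool from outside, world axes, zero at the start; "moment": the same for the moment, N m; "opening": finger opening in m.
Only numpy, scipy, OpenCV 4.12 (cv2) and the standard library are available. Lean on these libraries where they do the work, as an engineer would, in place of code of your own. Each camera call takes 0.05 s, during which the arm holds its last target.

## Working session

There is one attempt and no reset: what is moved stays moved. The work goes in short steps, Python scripts to look and compute and a shell command to move; the robot and the scene stay as the last step left them, time stands still between calls to the robot, and variables do not carry over. Pictures are saved under pics/ and viewed, and the job is handed in when it is done.

```bash
ls; mkdir -p pics
python3 - <<'E'
from plant import ctrl, vision, nets
import cv2,numpy as np
print(ctrl.get_obs())
for n in ("scene","top"):
    im,d=vision.snapshot(n); cv2.imwrite(f"pics/{n}0.png",im[:,:,::-1]); np.save(f"pics/{n}0.npy",d)
    print(n,vision.camera_info(n))
E
```

```text
pics
{'clock': 0.0, 'joint_pos': array([ 9.19101680e+01,  2.05889642e+01,  6.34362472e-01, -1.83903879e-02,
       -7.01371066e+01, -1.65060285e+01]), 'qvel': array([ 0.12729989, -0.04336286, -0.11562095, -0.06881621,  0.08146421,
        0.0246346 ]), 'tau': array([ 3.16430132e-04, -5.82714593e+01,  2.93050826e+01,  6.99717432e+00,
        7.11073910e-03, -1.48600216e-04]), 'tool_pos': array([0.17002318, 0.65273038, 0.2256605 ]), 'orientation': array([-1.79990518e+02, -9.28412016e-02, -1.04602131e+02]), 'force': array([0.52789888, 0.84582514, 0.45641224]), 'moment': array([ 0.03985603, -0.04008046, -0.07260763]), 'opening': 0.0876881298434165}
scene {'camera_matrix': array([[386.5889505 ,   0.        , 277.86934611],
       [  0.        , 386.5889505 , 215.61769908],
       [  0.        ,   0.        ,   1.        ]]), 'camera_from_world': array([[-0.41693642,  0.90875517,  0.01811249,  0.22238829],
       [ 0.53186015,  0.26007975, -0.80590527, -0.20684646],
       [-0.73708128, -0.32637794, -0.59176738,  1.34153498],
       [ 0.        ,  0.        ,  0.        ,  1.        ]])}
top {'camera_matrix': array([[387.12610824,   0.        , 283.48693238],
       [  0.        , 387.12610824, 208.18738375],
       [  0.        ,   0.        ,   1.        ]]), 'camera_from_world': array([[ 0.0135915 , -0.99990638, -0.0015806 , -0.03157273],
       [-0.98434199, -0.01310207, -0.17578161,  0.49219995],
       [ 0.17574444,  0.00394499, -0.98442792,  0.84130176],
       [ 0.        ,  0.        ,  0.        ,  1.        ]])}
```

View pics/scene0.png

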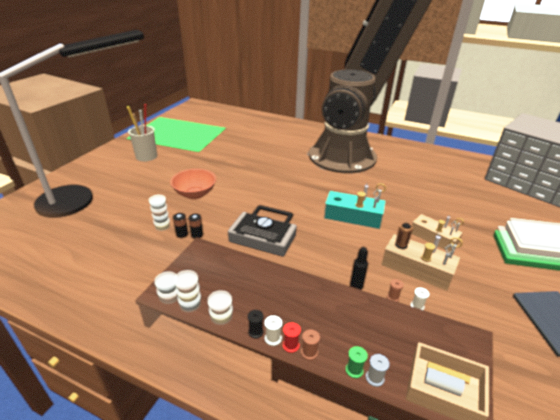

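View pics/top0.png

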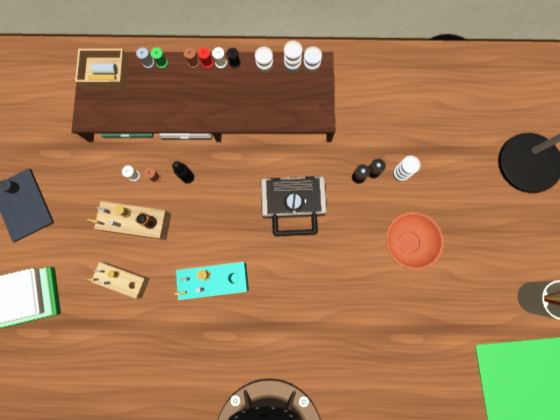

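Run:
```python
from plant import ctrl, vision, nets
for n in "driver_grip driver_tip cam_slot pack pack_handle riser bowl_mid cell_a_mid resin_mid beads_mid spool_a_mid".split():
    for c in ("top","scene"):
        try: r=nets.boxes_of(n,c)
        except Exception as e: r=[];print(n,c,e)
        print(n,c,[(round(q['score'],2),[round(float(v),3) for v in q['location']]) for q in r][:5])
print(ctrl.get_obs()['clock'])
```

```text
driver_grip top [(0.72, [0.449, 0.267, 0.101])]
driver_grip scene [(0.76, [0.463, 0.272, 0.083])]
driver_tip top [(0.53, [0.453, 0.268, 0.103])]
driver_tip scene [(0.71, [0.466, 0.277, 0.087]), (0.43, [0.586, 0.205, 0.057])]
cam_slot top [(0.67, [0.508, -0.052, 0.045])]
cam_slot scene [(0.64, [0.511, -0.052, 0.05]), (0.59, [0.588, 0.208, 0.058])]
pack top [(0.77, [0.511, -0.051, 0.039])]
pack scene [(0.9, [0.538, -0.039, 0.04])]
pack_handle top [(0.87, [0.512, -0.046, 0.046])]
pack_handle scene [(0.83, [0.54, -0.041, 0.041])]
riser top [(0.72, [0.45, 0.267, 0.106])]
riser scene [(0.96, [0.794, 0.214, 0.079])]
bowl_mid top [(0.79, [0.419, -0.333, 0.024]), (0.42, [0.565, 0.201, 0.071]), (0.22, [0.505, -0.047, 0.047])]
bowl_mid scene [(0.7, [0.405, -0.333, 0.036])]
cell_a_mid top [(0.58, [0.576, -0.201, 0.061])]
cell_a_mid scene [(0.73, [0.591, -0.198, 0.041])]
resin_mid top [(0.69, [0.509, -0.05, 0.05]), (0.51, [0.564, 0.202, 0.072])]
resin_mid scene [(0.87, [0.588, 0.205, 0.058])]
beads_mid top []
beads_mid scene [(0.74, [0.601, -0.298, 0.058])]
spool_a_mid top [(0.66, [0.755, 0.164, 0.083])]
spool_a_mid scene []
1.2
```

The top view shows the pack at (293,197), the wooden block with the driver handle at (143,220), a smaller wooden block and a turquoise one as decoys. The empty bay lies between the uprights at columns 218 and 328. I'll measure on upscaled crops next.

```bash
cat > h.py <<'E'
import numpy as np,cv2
from plant import vision
def cam(n):
    i=vision.camera_info(n); return np.array(i['camera_matrix']),np.array(i['camera_from_world'])
def cloud(n,d):
    K,T=cam(n); v,u=np.mgrid[:420,:560]
    P=np.stack([(u-K[0,2])/K[0,0]*d,(v-K[1,2])/K[1,1]*d,d,np.ones_like(d)],-1)
    return (P@np.linalg.inv(T).T)[...,:3]
def proj(n,p):
    K,T=cam(n); q=T[:3,:3]@np.asarray(p,float)+T[:3,3]; q=K@q; return q[:2]/q[2]
def pix2plane(n,u,v,z):
    K,T=cam(n); R=T[:3,:3]; c=-R.T@T[:3,3]; r=R.T@np.linalg.inv(K)@np.array([u,v,1.]); s=(z-c[2])/r[2]; return c+s*r
def ortho(n,im,z,x0,x1,y0,y1,mm=1.0):
    # image up=+x, left=+y
    H=int((x1-x0)*1000/mm);W=int((y1-y0)*1000/mm)
    src=[];dst=[]
    for x,y,U,V in((x0,y0,W,H),(x0,y1,0,H),(x1,y0,W,0),(x1,y1,0,0)):
        src.append(proj(n,[x,y,z]));dst.append([U,V])
    M=cv2.getPerspectiveTransform(np.float32(src),np.float32(dst))
    return cv2.warpPerspective(im,M,(W,H),flags=cv2.INTER_CUBIC)
E
python3 - <<'E'
import cv2,numpy as np
from h import *
a=cv2.imread('pics/top0.png');b=cv2.imread('pics/scene0.png')
# pack area at z=.048, 
o=np.hstack([ortho('top',a,.048,.43,.59,-.15,.05,.5),ortho('scene',b,.048,.43,.59,-.15,.05,.5)])
cv2.imwrite('pics/pk.png',o)
o=np.hstack([ortho('top',a,.106,.38,.52,.16,.36,.5),ortho('scene',b,.106,.38,.52,.16,.36,.5)])
cv2.imwrite('pics/dr.png',o)
o=ortho('top',a,.08,.5,.8,-.3,.5,1)
cv2.imwrite('pics/ri.png',o)
E
```

```text
(no output)
```

View pics/pk.png

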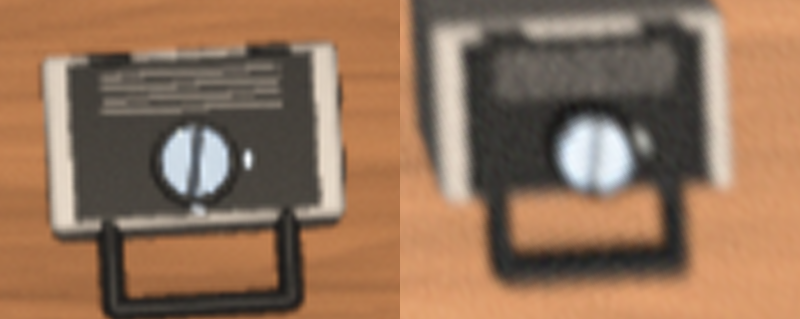

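View pics/dr.png

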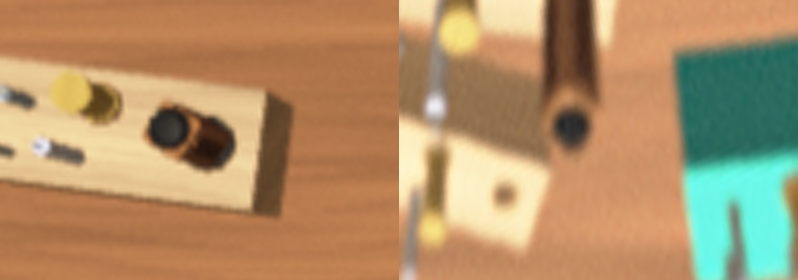

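View pics/ri.png

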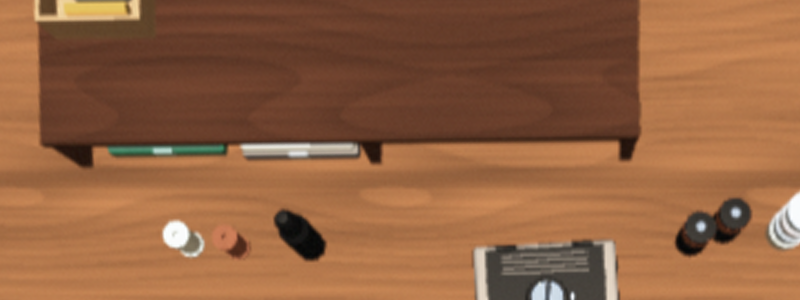

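Run:
```python
import cv2,numpy as np
from h import *
a=cv2.imread('pics/top0.png');b=cv2.imread('pics/scene0.png')
o=np.hstack([ortho('top',a,.106,.425,.485,.24,.31,.175),ortho('scene',b,.106,.425,.485,.24,.31,.175)])
cv2.imwrite('pics/dr2.png',o)
o=np.hstack([ortho('top',a,.048,.475,.535,-.09,-.02,.175),ortho('scene',b,.048,.475,.535,-.09,-.02,.175)])
cv2.imwrite('pics/sl2.png',o)
d=np.load('pics/top0.npy');P=cloud('top',d)
print(np.round(P[208:228,132:156:2,2]*1000).astype(int))
# z-stats
m=(P[...,2]>.095)&(P[...,2]<.115)&(abs(P[...,0]-.455)<.03)&(abs(P[...,1]-.275)<.03)
print(m.sum(),P[m].mean(0),P[m].min(0),P[m].max(0))
d=np.load('pics/scene0.npy');Q=cloud('scene',d)
m=(Q[...,2]>.06)&(Q[...,2]<.115)&(abs(Q[...,0]-.455)<.03)&(abs(Q[...,1]-.275)<.03)
print(m.sum(),Q[m].mean(0),Q[m].min(0),Q[m].max(0))
u,v=proj('scene',[.455,.275,.08]);u=int(u);v=int(v)
cv2.imwrite('pics/sc2.png',cv2.resize(b[v-35:v+35,u-40:u+60],None,fx=8,fy=8,interpolation=cv2.INTER_CUBIC))
```

```text
[[ 51  52  53  52  51  52  52  53  55   1   4  -1]
 [ 51  52  52  52  53  49  50  53  54  51  51 915]
 [ 49  54  53  55  53  50  52  55  51  51  51  53]
 [ 50  53  51  52  53  51  55  54  52  48  53  55]
 [ 53  53  50  54  50  51  51  52  50  52  51  52]
 [ 53  52  50  53 106 106  94  49  52  52  50  53]
 [ 52  50  52  53 107 111 104  92  50  49  53  53]
 [ 53  54  52 108 110 114 108 101  84  53  52  54]
 [ 52  52  52 111 111 114 110 108 103  72  56  52]
 [ 52  51  50 115 112 112 109 109 107  93  57  53]
 [ 53  51 106 112 112 114 109 108 106  97  83  57]
 [ 51  51 108 112 111 111 112 107 102  95  84  66]
 [ 52  53 107 109 110 110 108 915 102  95  82  73]
 [ 53  52 105 111 113 111 108 108  97  92  77  68]
 [ 52  51  50 111 112 111 111 104  97  88  79  65]
 [ 48  52  52 106 110 108 109 101  92  83  74  64]
 [ 53  49  52  53 106 108 105 100  88  79  71  54]
 [ 50  51  51  51  51 107 105  95  88  77  67  54]
 [ 50  53  51  53  54  51 915  90  80  70  61  55]
 [ 50  53  50  52  53  51  51  86  76  67  54  55]]
141 [0.45365775 0.27171587 0.10770091] [0.44038206 0.25960904 0.09640293] [0.46937169 0.28823151 0.11442742]
291 [0.46475188 0.27327778 0.08871236] [0.45079684 0.25833216 0.06032641] [0.47418029 0.28777403 0.11074853]
```

View pics/dr2.png

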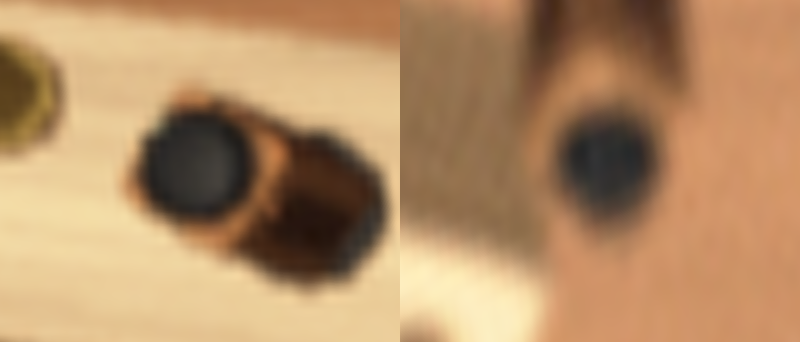

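View pics/sl2.png

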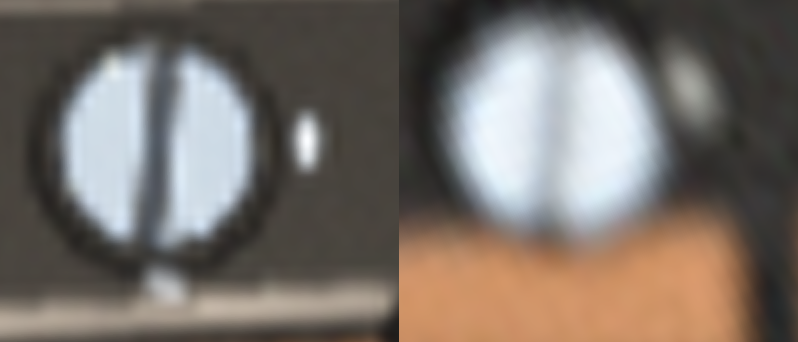

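View pics/sc2.png

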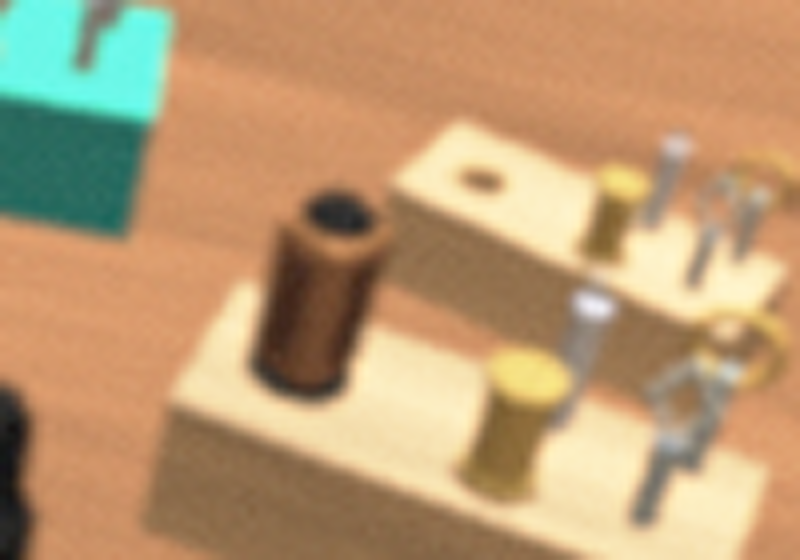

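The driver's square top is centred near (0.456, 0.274) and yawed about −30°. The slot centre is near (0.511, −0.0475) with the slot at about −6°, and the pack is yawed about +3.4°. I'll write a row planner and move above the driver.

```bash
cat >> h.py <<'E'
from scipy.spatial.transform import Rotation as Ro
def plan(pos,rpy,n,jaw,start=None):
    """print rows (tool units) leading from the measured pose to the target"""
    from plant import ctrl
    o=ctrl.get_obs(); p=np.array(o['tool_pos']);R=Ro.from_euler('xyz',o['orientation'],degrees=True)
    if start is not None: p=np.array(start[0]);R=Ro.from_euler('xyz',start[1],degrees=True)
    Rt=Ro.from_euler('xyz',rpy,degrees=True); w=(R.inv()*Rt).as_rotvec()/n
    dp=(np.array(pos)-p)/n; rows=[]
    for i in range(n):
        s=R.inv().apply(dp)/.04; R=R*Ro.from_rotvec(w)
        rows.append(' '.join('%.2f'%v if abs(v)>=.005 else '0' for v in list(w/.1)+list(s))+' %g'%jaw)
    print('t',round(float(o['clock']),2),'from',np.round(p,4),np.round(o['orientation'],2))
    for k in range(0,n,8): print('; '.join(rows[k:k+8]))
E
python3 -c "
from h import *
plan([.456,.274,.2],[180,0,150],20,0.2)"
```

```text
t 1.2 from [0.1701 0.6532 0.2266] [-180.     0.  -104.6]
0 0 0.92 0.37 -0.47 0.03 0.2; 0 0 0.92 0.32 -0.50 0.03 0.2; 0 0 0.92 0.28 -0.52 0.03 0.2; 0 0 0.92 0.23 -0.55 0.03 0.2; 0 0 0.92 0.18 -0.57 0.03 0.2; 0 0 0.92 0.12 -0.58 0.03 0.2; 0 0 0.92 0.07 -0.59 0.03 0.2; 0 0 0.92 0.02 -0.59 0.03 0.2
0 0 0.92 -0.04 -0.59 0.03 0.2; 0 0 0.92 -0.09 -0.59 0.03 0.2; 0 0 0.92 -0.15 -0.58 0.03 0.2; 0 0 0.92 -0.20 -0.56 0.03 0.2; 0 0 0.92 -0.25 -0.54 0.03 0.2; 0 0 0.92 -0.30 -0.51 0.03 0.2; 0 0 0.92 -0.34 -0.48 0.03 0.2; 0 0 0.92 -0.39 -0.45 0.03 0.2
0 0 0.92 -0.43 -0.41 0.03 0.2; 0 0 0.92 -0.46 -0.37 0.03 0.2; 0 0 0.92 -0.49 -0.33 0.03 0.2; 0 0 0.92 -0.52 -0.28 0.03 0.2
```

```bash
python3 -m jog '0 0 0.92 0.37 -0.47 0.03 0.2; 0 0 0.92 0.32 -0.50 0.03 0.2; 0 0 0.92 0.28 -0.52 0.03 0.2; 0 0 0.92 0.23 -0.55 0.03 0.2; 0 0 0.92 0.18 -0.57 0.03 0.2; 0 0 0.92 0.12 -0.58 0.03 0.2; 0 0 0.92 0.07 -0.59 0.03 0.2; 0 0 0.92 0.02 -0.59 0.03 0.2'
python3 -m jog '0 0 0.92 -0.04 -0.59 0.03 0.2; 0 0 0.92 -0.09 -0.59 0.03 0.2; 0 0 0.92 -0.15 -0.58 0.03 0.2; 0 0 0.92 -0.20 -0.56 0.03 0.2; 0 0 0.92 -0.25 -0.54 0.03 0.2; 0 0 0.92 -0.30 -0.51 0.03 0.2; 0 0 0.92 -0.34 -0.48 0.03 0.2; 0 0 0.92 -0.39 -0.45 0.03 0.2'
python3 -m jog '0 0 0.92 -0.43 -0.41 0.03 0.2; 0 0 0.92 -0.46 -0.37 0.03 0.2; 0 0 0.92 -0.49 -0.33 0.03 0.2; 0 0 0.92 -0.52 -0.28 0.03 0.2; 0 0 0 0 0 0 0.2'
python3 -c "
from h import *
plan([.456,.274,.2],[180,0,150],1,0.2)"
```

```text
clock: 2.2
tool_pos: [0.285, 0.5007, 0.2171]
orientation: [180.0, 0.0, -146.9]
force: [-0.1, 0.1, 0.0]
opening: 0.0525
clock: 3.2
tool_pos: [0.3995, 0.349, 0.2075]
orientation: [180.0, 0.0, 170.9]
force: [0.7, 0.2, 0.4]
opening: 0.0526
clock: 3.82
tool_pos: [0.4565, 0.273, 0.2025]
orientation: [-180.0, 0.0, 149.8]
force: [0.5, 0.9, -0.7]
opening: 0.0526
t 3.83 from [0.4565 0.273  0.2025] [-179.99    0.    149.85]
0 0 -0.03 0.02 0.01 0.06 0.2
```

```bash
python3 -m jog '0 0 0 0.02 0.01 0.6 0.2; 0 0 0 0 0 0.6 0.2; 0 0 0 0 0 0.6 0.2; 0 0 0 0 0 0.6 0.2; 0 0 0 0 0 0.6 0.2; 0 0 0 0 0 0.46 0.2; 0 0 0 0 0 0 0.2'
python3 - <<'E'
import cv2
from h import *
im,d=vision.snapshot('scene');b=im[:,:,::-1]
u,v=proj('scene',[.455,.275,.08]).astype(int)
cv2.imwrite('pics/g1.png',cv2.resize(b[v-60:v+40,u-60:u+70],None,fx=6,fy=6,interpolation=cv2.INTER_CUBIC))
E
```

```text
clock: 4.7
tool_pos: [0.4547, 0.2745, 0.0631]
orientation: [-179.9, -0.0, 150.1]
force: [0.7, 0.2, 0.3]
opening: 0.0526
```

View pics/g1.png

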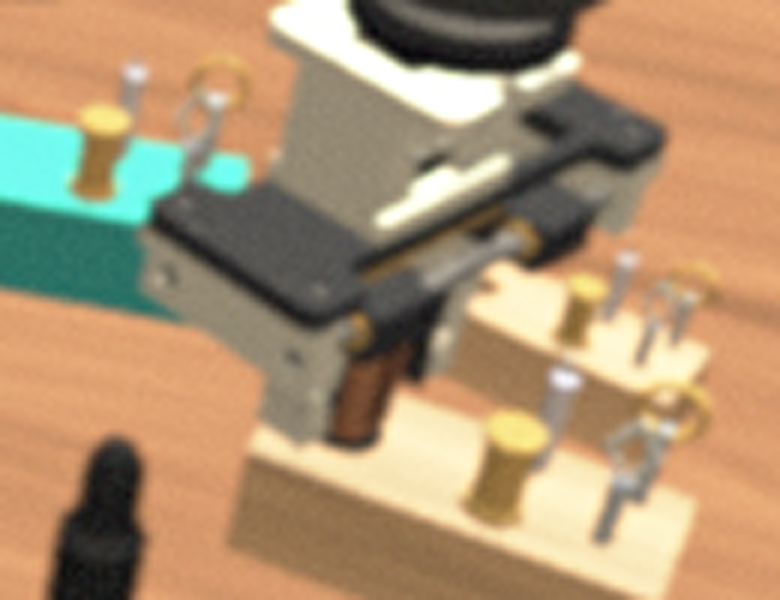

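The handle at (370,395) sits between the open fingers, clear of the other tools. Closing now.

```bash
python3 -m jog '0 0 0 0 0 0 -0.3; 0 0 0 0 0 0 -0.6; 0 0 0 0 0 0 -1; 0 0 0 0 0 0 -1; 0 0 0 0 0 0 -1; 0 0 0 0 0 0 -1'
python3 - <<'E'
import cv2
from h import *
im,d=vision.snapshot('scene');b=im[:,:,::-1]
u,v=proj('scene',[.455,.275,.08]).astype(int)
cv2.imwrite('pics/g2.png',cv2.resize(b[v-60:v+40,u-60:u+70],None,fx=6,fy=6,interpolation=cv2.INTER_CUBIC))
E
```

```text
clock: 5.5
tool_pos: [0.4557, 0.2749, 0.0646]
orientation: [180.0, 0.0, 150.0]
force: [-1.2, -0.9, 5.7]
opening: 0.0243
```

View pics/g2.png

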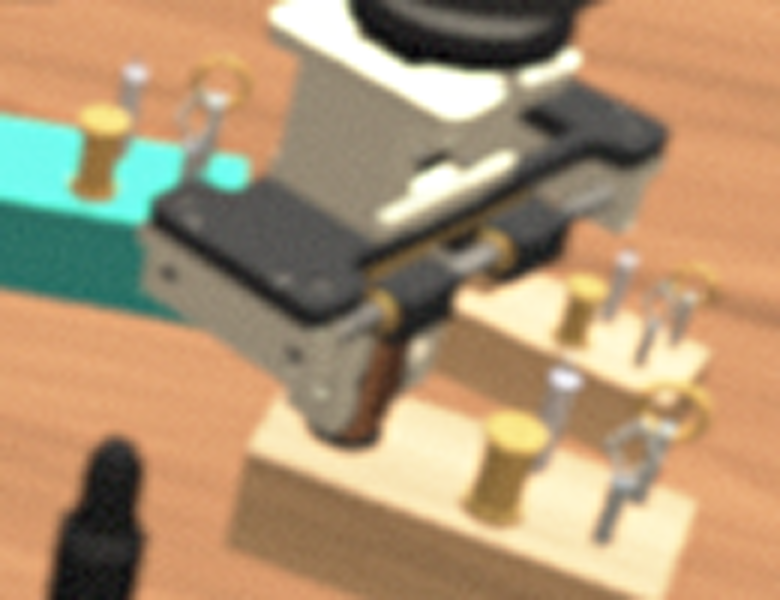

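```bash
python3 -m jog '0 0 0 0 0 -0.25 -1; 0 0 0 0 0 -0.5 -1; 0 0 0 0 0 -0.75 -1; 0 0 0 0 0 -0.75 -1; 0 0 0 0 0 -0.75 -1; 0 0 0 0 0 0 -1'
python3 - <<'E'
import cv2
from h import *
im,d=vision.snapshot('scene');b=im[:,:,::-1]
u,v=proj('scene',[.455,.275,.12]).astype(int)
cv2.imwrite('pics/g3.png',cv2.resize(b[v-60:v+40,u-60:u+70],None,fx=6,fy=6,interpolation=cv2.INTER_CUBIC))
plan([.511,-.0475,.15],[180,0,174.5],14,-1)
E
```

```text
clock: 6.3
tool_pos: [0.4565, 0.2757, 0.1869]
orientation: [179.7, 0.1, 150.0]
force: [0.4, -0.2, -1.6]
opening: 0.0242
t 6.35 from [0.4557 0.275  0.1852] [1.7988e+02 1.0000e-02 1.4997e+02]
0 0 -0.31 -0.37 -0.45 0.06 -1; 0 0 -0.31 -0.36 -0.46 0.06 -1; 0 0 -0.31 -0.35 -0.47 0.06 -1; 0 0 -0.31 -0.33 -0.48 0.06 -1; 0 0 -0.31 -0.32 -0.49 0.06 -1; 0 0 -0.31 -0.30 -0.50 0.06 -1; 0 0 -0.31 -0.29 -0.51 0.06 -1; 0 0 -0.31 -0.27 -0.52 0.06 -1
0 0 -0.31 -0.25 -0.53 0.06 -1; 0 0 -0.31 -0.24 -0.53 0.06 -1; 0 0 -0.31 -0.22 -0.54 0.06 -1; 0 0 -0.31 -0.20 -0.55 0.06 -1; 0 0 -0.31 -0.19 -0.55 0.06 -1; 0 0 -0.31 -0.17 -0.56 0.06 -1
```

View pics/g3.png

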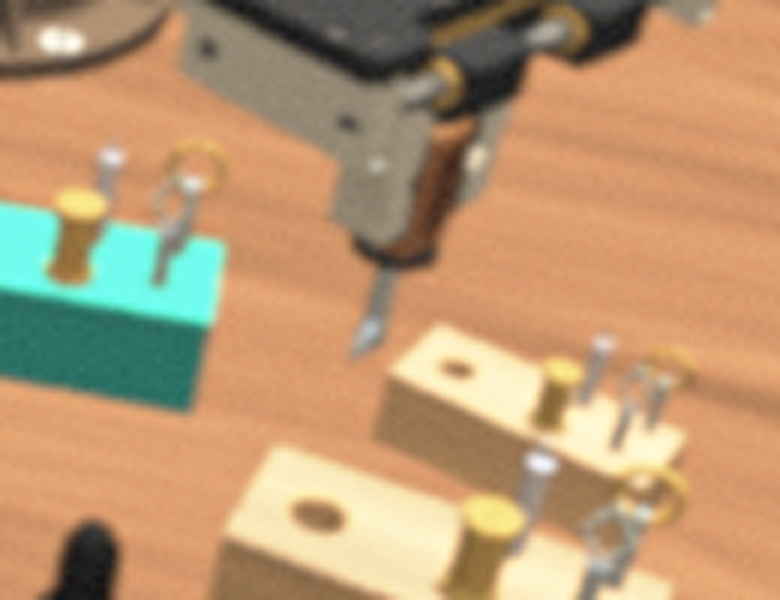

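The driver is lifted out: the blade tip at about (365,345) has its left end lower, which matches a blade lying along the jaw axis. The hole shows at (320,515).

```bash
python3 -m jog '0 0 -0.31 -0.37 -0.45 0.06 -1; 0 0 -0.31 -0.36 -0.46 0.06 -1; 0 0 -0.31 -0.35 -0.47 0.06 -1; 0 0 -0.31 -0.33 -0.48 0.06 -1; 0 0 -0.31 -0.32 -0.49 0.06 -1; 0 0 -0.31 -0.30 -0.50 0.06 -1; 0 0 -0.31 -0.29 -0.51 0.06 -1; 0 0 -0.31 -0.27 -0.52 0.06 -1'
python3 -m jog '0 0 -0.31 -0.25 -0.53 0.06 -1; 0 0 -0.31 -0.24 -0.53 0.06 -1; 0 0 -0.31 -0.22 -0.54 0.06 -1; 0 0 -0.31 -0.20 -0.55 0.06 -1; 0 0 -0.31 -0.19 -0.55 0.06 -1; 0 0 -0.31 -0.17 -0.56 0.06 -1; 0 0 0 0 0 0 -1; 0 0 0 0 0 0 -1'
python3 - <<'E'
import cv2
from h import *
im,d=vision.snapshot('scene');b=im[:,:,::-1]
cv2.imwrite('pics/s1full.png',b)
u,v=proj('scene',[.511,-.0475,.07]).astype(int)
print(u,v)
cv2.imwrite('pics/s1.png',cv2.resize(b[v-35:v+35,u-50:u+50],None,fx=8,fy=8,interpolation=cv2.INTER_CUBIC))
im,d=vision.snapshot('top');b=im[:,:,::-1]
cv2.imwrite('pics/s1topfull.png',b)
u,v=proj('top',[.511,-.0475,.07]).astype(int)
print(u,v)
cv2.imwrite('pics/s1t.png',cv2.resize(b[v-35:v+35,u-50:u+50],None,fx=8,fy=8,interpolation=cv2.INTER_CUBIC))
plan([.511,-.0475,.15],[180,0,174.5],1,-1)
E
```

```text
clock: 7.35
tool_pos: [0.487, 0.0894, 0.1638]
orientation: [-179.9, -0.1, 164.2]
force: [-0.0, -0.3, -0.4]
opening: 0.0242
clock: 8.35
tool_pos: [0.5113, -0.0475, 0.1499]
orientation: [-180.0, -0.1, 174.8]
force: [-0.1, -0.1, -0.7]
opening: 0.0243
264 214
293 198
t 8.45 from [ 0.5116 -0.047   0.1503] [-1.8000e+02 -3.0000e-02  1.7485e+02]
0 0 0.06 0.01 -0.01 0.01 -1
```

View pics/s1.png

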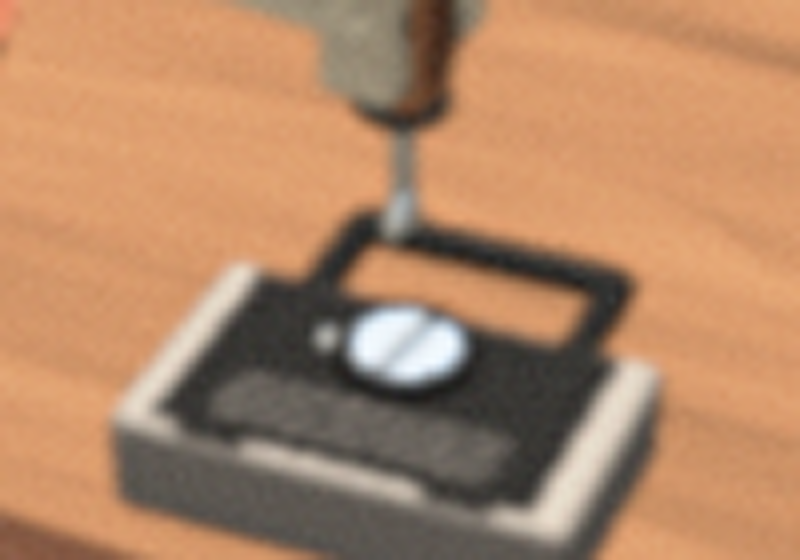

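View pics/s1t.png

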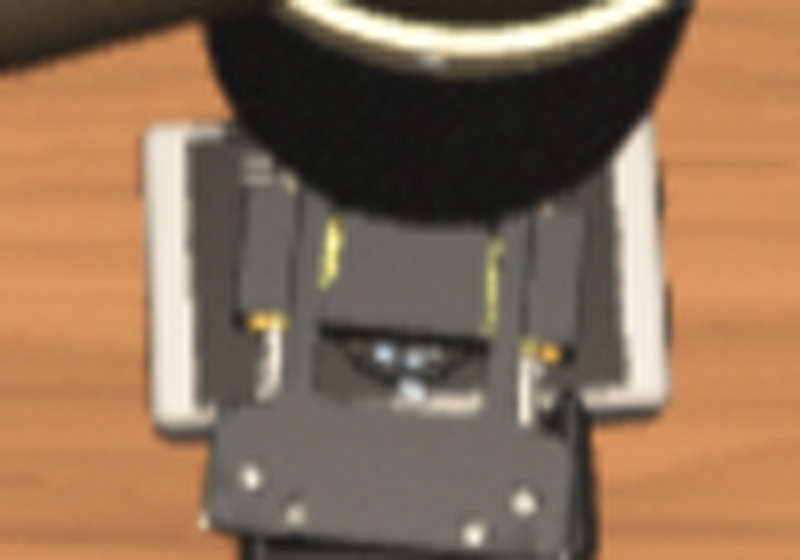

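Run:
```python
from h import *
a=proj('scene',[.511,-.0475,.048]);b=proj('scene',[.511,-.0475,.0903])
o=np.array([264-50,214-35])
f=lambda p:(p-o+.5)*8-.5
print(f(a),f(b),(b-a)*8)
J=[(proj('scene',[.511+dx,-.0475+dy,.0903])-b)*8 for dx,dy in((.001,0),(0,.001))];print(J)
slot=np.array([409,346]);tip=np.array([397,238])
e=(tip-slot)-(b-a)*8; print(e, np.linalg.solve(np.array(J).T,e),'mm tip rel slot x,y')
```

```text
[407.36891364 341.58823079] [407.03336247 229.06923477] [  -0.33555117 -112.51899602]
[array([-1.47767132,  1.72231059]), array([2.9952283 , 0.84431308])]
[-11.66444883   4.51899602] [ 3.65011936 -2.09358738] mm tip rel slot x,y
```

Run:
```python
import cv2
from h import *
b=cv2.imread('pics/s1full.png')
x0,y0=264-16,214-20
c=cv2.resize(b[y0:y0+40,x0:x0+36],None,fx=20,fy=20,interpolation=cv2.INTER_CUBIC)[:600]
for (dx,dy),col in (((0,0),(0,0,255)),((-.0037,.0021),(0,255,0))):
  pass
# predicted blade edges (yaw -5.4) at hypotheses of tip
for off,col in (((0,0),(0,0,255)),((.0037,-.0021),(0,255,0))):
  S=np.array([.511+off[0],-.0475+off[1],.0903]);a=np.radians(-5.2)
  pts=[]
  for s in(-8,8):
    for z in (0,.006):
      p=proj('scene',S+np.array([np.cos(a)*s/1000,np.sin(a)*s/1000,z])); pts.append(((p-[x0,y0]+.5)*20-.5).astype(int))
  for q in pts: cv2.circle(c,tuple(int(t) for t in q),5,col,-1)
p=((proj('scene',[.511,-.0475,.048])-[x0,y0]+.5)*20-.5).astype(int); cv2.circle(c,tuple(int(t) for t in p),5,(0,0,255),-1)
cv2.imwrite('pics/s1z.png',c)
```

```text
(no output)
```

View pics/s1z.png

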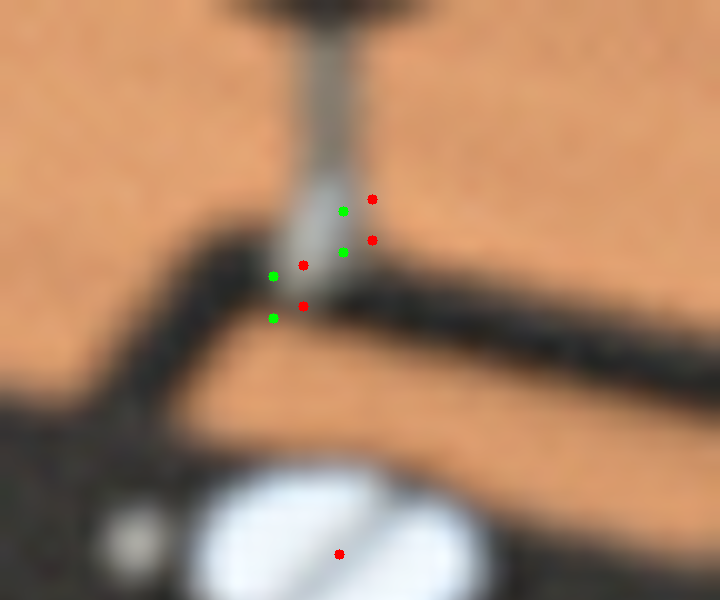

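```bash
python3 -m jog '0 0 0.04 0 0.05 0.4 -1; 0 0 0 0 0 0.38 -1; 0 0 0 0 0 0.2 -1; 0 0 0 0 0 0 -1; 0 0 0 0 0 0 -1'
cat > look.py <<'E'
import cv2,sys
from h import *
from plant import ctrl
o=ctrl.get_obs();print(round(float(o['clock']),2),np.round(o['tool_pos'],4),np.round(o['orientation'],2),np.round(o['force'],1),round(float(o['opening']),4))
im,d=vision.snapshot('scene');b=np.ascontiguousarray(im[:,:,::-1]);cv2.imwrite('pics/%s_full.png'%sys.argv[1],b)
u,v=proj('scene',[float(x) for x in sys.argv[2:5]]).astype(int);w,h,f=[int(x) for x in sys.argv[5:8]]
cv2.imwrite('pics/%s.png'%sys.argv[1],cv2.resize(b[v-h:v+h,u-w:u+w],None,fx=f,fy=f,interpolation=cv2.INTER_CUBIC));print('crop origin',u-w,v-h)
E
python3 look.py s2 .511 -.0475 .06 19 14 20
```

```text
clock: 9.07
tool_pos: [0.5124, -0.0455, 0.1117]
orientation: [180.0, 0.0, 174.6]
force: [0.2, 0.5, -1.5]
opening: 0.0238
9.07 [ 0.5124 -0.0455  0.1117] [1.8000e+02 3.0000e-02 1.7462e+02] [ 0.2  0.5 -1.5] 0.0238
crop origin 245 203
```

View pics/s2.png

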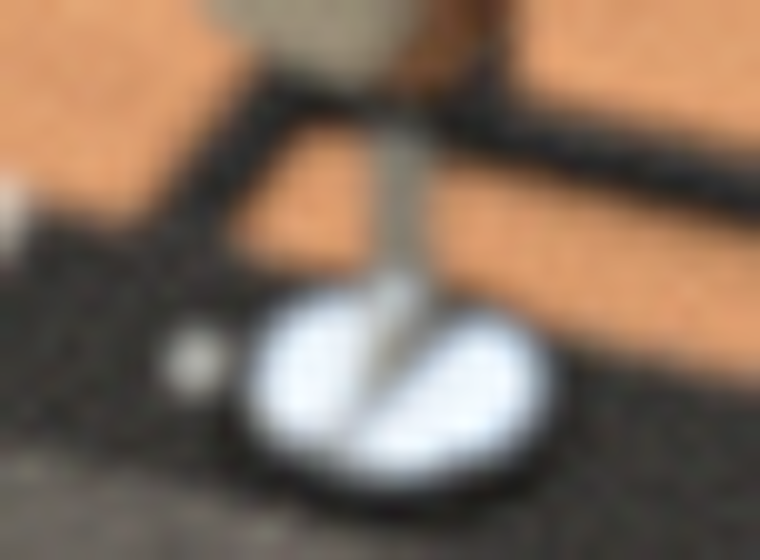

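```bash
python3 -m jog '0 0 0 0 0 0.05 -1; 0 0 0 0 0 0.05 -1; 0 0 0 0 0 0 -1'; python3 -m jog '0 0 0 0 0 0.05 -1; 0 0 0 0 0 0 -1'
```

```text
clock: 9.5
tool_pos: [0.512, -0.0456, 0.1073]
orientation: [-180.0, -0.0, 174.6]
force: [-0.3, -0.5, -0.6]
opening: 0.0239
clock: 9.75
tool_pos: [0.5122, -0.046, 0.1054]
orientation: [-180.0, 0.0, 174.6]
force: [1.6, -4.2, -1.2]
opening: 0.024
```

```bash
python3 -m jog '0 0 0 0 -0.02 0.025 -1; 0 0 0 0 0 0.025 -1; 0 0 0 0 0 0 -1'
```

```text
clock: 10.12
tool_pos: [0.5118, -0.0464, 0.1032]
orientation: [-180.0, -0.0, 174.6]
force: [0.0, -2.8, -0.7]
opening: 0.0239
```

The blade has dropped into the slot: the tip is about 4.4 mm below the face and the z force is small. I'll turn clockwise in stages and watch the forces.

```bash
python3 -m jog '0 0 0.5 0 -0.01 0 -1; 0 0 0.5 0 0 0 -1; 0 0 0.5 0 0 0 -1; 0 0 0.5 0 0 0 -1; 0 0 0.5 0 0 0 -1; 0 0 0.5 0 0 0 -1;0 0 0 0 0 0 -1'; python3 look.py s3 .511 -.0475 .06 19 14 20; python3 -c "
from plant import ctrl;print(ctrl.get_obs()['moment'])"
```

```text
clock: 11.0
tool_pos: [0.5117, -0.047, 0.1032]
orientation: [-180.0, -0.0, 157.4]
force: [0.4, -5.1, -0.4]
opening: 0.0236
11.0 [ 0.5117 -0.047   0.1032] [-1.7996e+02 -2.0000e-02  1.5745e+02] [ 0.4 -5.1 -0.4] 0.0236
crop origin 245 203
[-1.64495767 -0.08610556  0.05588377]
```

View pics/s3.png

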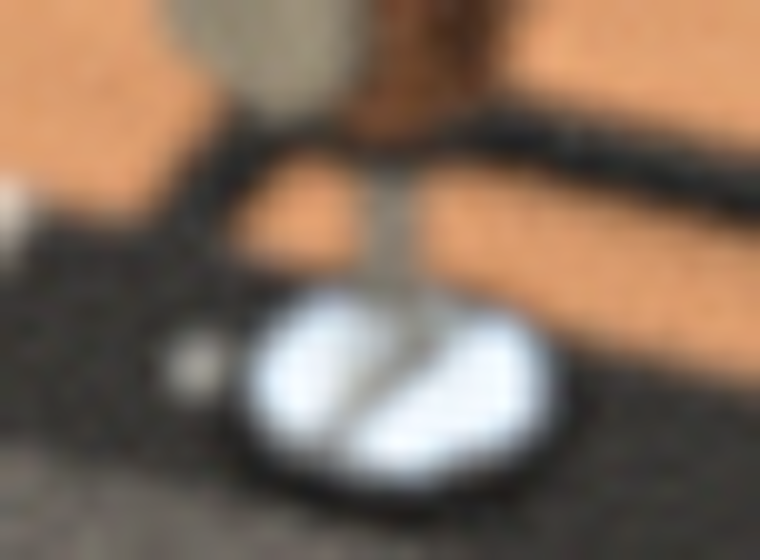

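```bash
python3 -m jog '0 0 0.5 0 -0.02 0 -1; 0 0 0.5 0 0 0 -1; 0 0 0.5 0 0 0 -1; 0 0 0.5 0 0 0 -1; 0 0 0 0 0 0 -1'; python3 look.py s4 .511 -.0475 .06 19 14 20; python3 -c "
from plant import ctrl;print(ctrl.get_obs()['moment'])"
```

```text
clock: 11.68
tool_pos: [0.5116, -0.0474, 0.1032]
orientation: [180.0, -0.0, 146.0]
force: [1.0, -3.4, -1.3]
opening: 0.0243
11.68 [ 0.5116 -0.0474  0.1032] [ 1.8000e+02 -1.0000e-02  1.4604e+02] [ 1.  -3.4 -1.3] 0.0243
crop origin 245 203
[-1.26134196 -0.37569857  0.05013226]
```

View pics/s4.png

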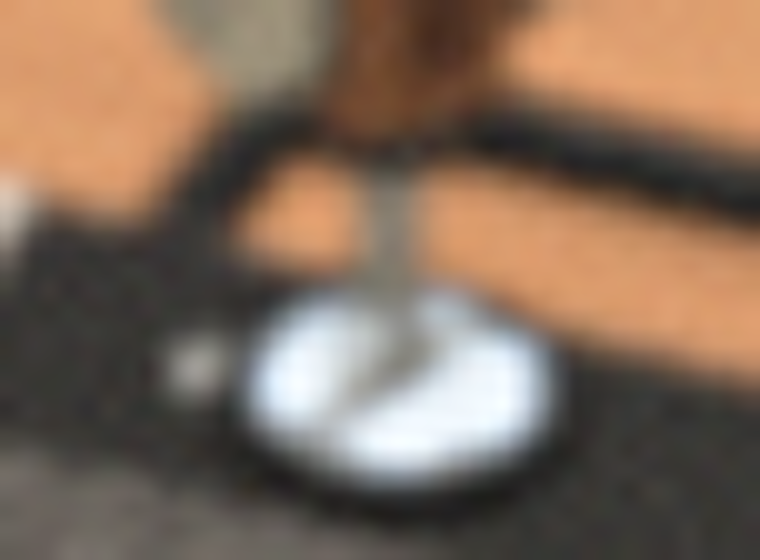

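```bash
python3 -m jog '0 0 0.5 0 -0.01 0 -1; 0 0 0.5 0 0 0 -1; 0 0 0.5 0 0 0 -1; 0 0 0.5 0 0 0 -1; 0 0 0 0 0 0 -1';  python3 -m jog '0 0 0.5 0 0 0 -1; 0 0 0.5 0 0 0 -1; 0 0 0.5 0 0 0 -1; 0 0 0.5 0 0 0 -1; 0 0 0 0 0 0 -1'; python3 look.py s5 .511 -.0475 .06 25 18 16; python3 -c "
from plant import ctrl;print(ctrl.get_obs()['moment'])"
```

```text
clock: 12.35
tool_pos: [0.5115, -0.0477, 0.1033]
orientation: [180.0, -0.0, 134.6]
force: [1.5, -3.6, -2.0]
opening: 0.024
clock: 12.98
tool_pos: [0.5113, -0.0478, 0.1033]
orientation: [-180.0, -0.0, 123.2]
force: [-0.7, -3.1, -2.2]
opening: 0.0238
12.97 [ 0.5113 -0.0478  0.1033] [-1.8000e+02 -1.0000e-02  1.2316e+02] [-0.7 -3.1 -2.2] 0.0238
crop origin 239 199
[-1.13482141 -0.33449892  0.07134548]
```

View pics/s5.png

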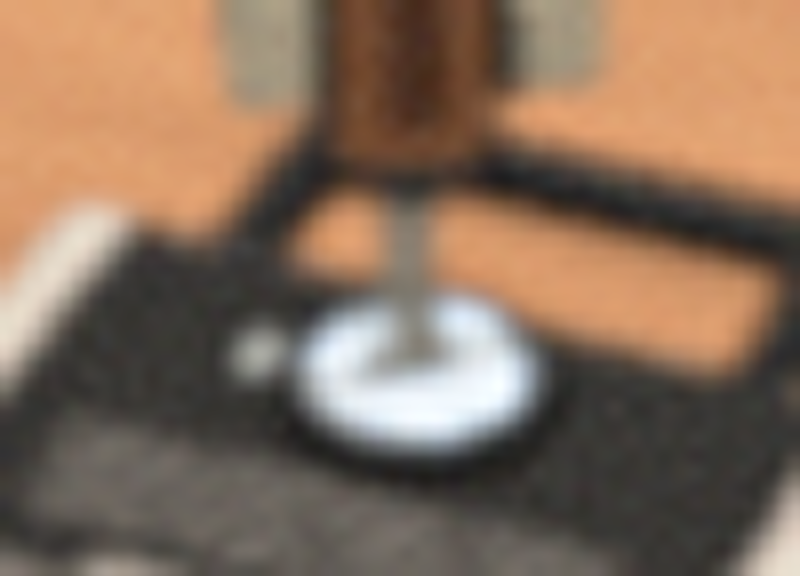

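```bash
python3 -m jog '0 0 0.5 0 0 0 -1; 0 0 0.5 0 0 0 -1; 0 0 0.5 0 0 0 -1; 0 0 0.5 0 0 0 -1; 0 0 0 0 0 0 -1';  python3 -c "
from plant import ctrl;print(ctrl.get_obs()['moment'])"; python3 -m jog '0 0 0.5 0 0 0 -1; 0 0 0.5 0 0 0 -1; 0 0 0 0 0 0 -1'; python3 -c "
from plant import ctrl;print(ctrl.get_obs()['moment'])";python3 look.py s6 .511 -.0475 .06 25 18 16
```

```text
clock: 13.65
tool_pos: [0.5112, -0.0478, 0.1033]
orientation: [-180.0, -0.0, 111.7]
force: [0.2, -3.2, -0.9]
opening: 0.0241
[-1.18538316 -0.13190597  0.04040827]
clock: 14.02
tool_pos: [0.5111, -0.0479, 0.1033]
orientation: [-180.0, -0.0, 106.0]
force: [-0.3, -3.3, -1.4]
opening: 0.0239
[-1.27568301  0.02775331  0.0300113 ]
14.03 [ 0.5111 -0.0479  0.1033] [-179.97   -0.    105.98] [-0.3 -3.3 -1.4] 0.0239
crop origin 239 199
```

View pics/s6.png

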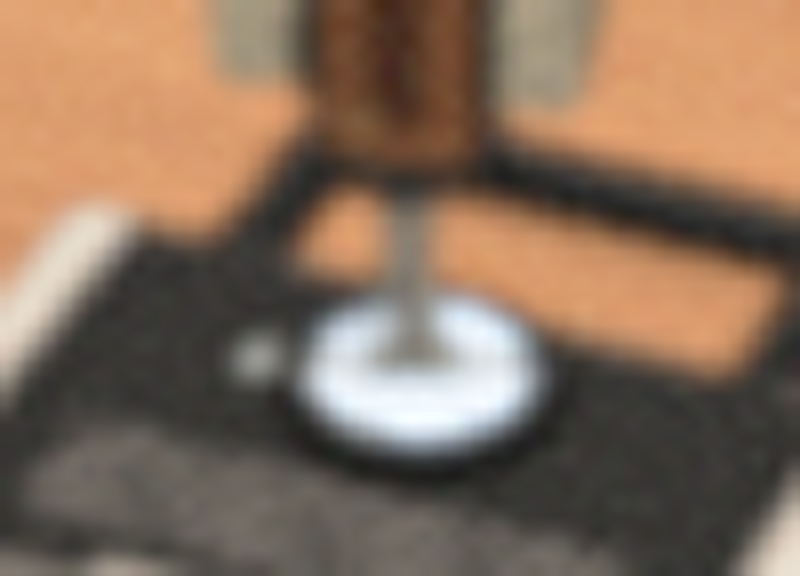

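```bash
M="from plant import ctrl;print(ctrl.get_obs()['moment'])"; python3 -m jog '0 0 0.5 0 0 0 -1; 0 0 0.5 0 0 0 -1; 0 0 0.5 0 0 0 -1; 0 0 0.5 0 0 0 -1; 0 0 0 0 0 0 -1';  python3 -c "$M"; python3 -m jog '0 0 0.4 0 0 0 -1; 0 0 0.4 0 0 0 -1; 0 0 0 0 0 0 -1'; python3 -c "$M";python3 look.py s7 .511 -.0475 .06 25 18 16
```

```text
clock: 14.7
tool_pos: [0.511, -0.0479, 0.1032]
orientation: [-179.9, 0.0, 94.5]
force: [-0.6, -3.9, -1.3]
opening: 0.0238
[-1.43832036  0.4008763   0.04236881]
clock: 15.08
tool_pos: [0.5109, -0.048, 0.1032]
orientation: [-179.9, 0.0, 89.9]
force: [-1.0, -3.9, -0.7]
opening: 0.0238
[-1.64595175  0.69210342  0.06534264]
15.07 [ 0.5109 -0.048   0.1032] [-1.7995e+02  1.0000e-02  8.9930e+01] [-1.  -3.9 -0.7] 0.0238
crop origin 239 199
```

View pics/s7.png

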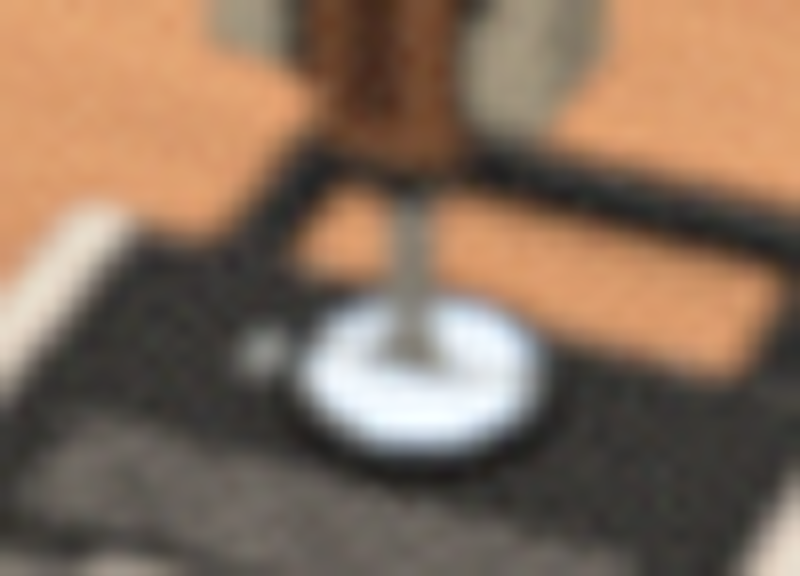

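```bash
python3 - <<'E'
from h import *
f=lambda u,v: pix2plane('scene',(u+.5)/16-.5+239,(v+.5)/16-.5+199,.048)
a=f(320,342);b=f(510,382);d=b-a;print(a,b,np.degrees(np.arctan2(d[1],d[0])))
E
M="from plant import ctrl;print(ctrl.get_obs()['moment'])"; python3 -m jog '0 0 0.4 0 -0.01 0 -1; 0 0 0.4 0 0 0 -1; 0 0 0 0 0 0 -1';  python3 -c "$M"; python3 -m jog '0 0 0.4 0 0 0 -1; 0 0 0.4 0 0 0 -1; 0 0 0 0 0 0 -1'; python3 -c "$M";python3 look.py s8 .511 -.0475 .06 25 18 16
```

```text
[ 0.51247599 -0.0631741   0.048     ] [ 0.50880343 -0.03238838  0.048     ] 96.80291835417654
clock: 15.5
tool_pos: [0.5108, -0.0477, 0.1033]
orientation: [-180.0, -0.0, 85.3]
force: [-1.6, -3.3, -1.3]
opening: 0.024
[-1.2447971   0.51877011  0.09973637]
clock: 15.88
tool_pos: [0.5108, -0.0478, 0.1033]
orientation: [-180.0, 0.0, 80.8]
force: [-2.3, -3.8, -0.1]
opening: 0.0236
[-1.29508597  0.69276866  0.09370459]
15.88 [ 0.5108 -0.0478  0.1033] [-179.97    0.     80.75] [-2.3 -3.8 -0.1] 0.0236
crop origin 239 199
```

View pics/s8.png

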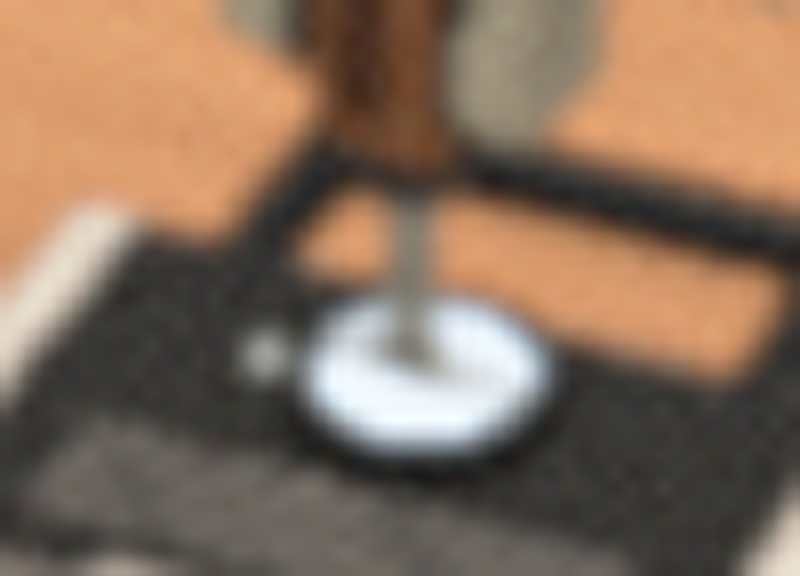

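```bash
M="from plant import ctrl;print(ctrl.get_obs()['moment'])"; python3 -m jog '0 0 0.4 0 0 0 -1; 0 0 0.4 0 0 0 -1; 0 0 0 0 0 0 -1';  python3 -c "$M"; python3 look.py s9 .511 -.0475 .06 25 18 16
python3 - <<'E'
from h import *
f=lambda u,v: pix2plane('scene',(u+.5)/16-.5+239,(v+.5)/16-.5+199,.048)
a=f(330,335);b=f(515,388);d=b-a;print(a,b,np.degrees(np.arctan2(d[1],d[0])))
E
```

```text
clock: 16.3
tool_pos: [0.5113, -0.0473, 0.1033]
orientation: [180.0, -0.0, 76.2]
force: [-0.6, -0.1, -2.4]
opening: 0.0239
[0.15367601 0.27820177 0.14730961]
16.3 [ 0.5113 -0.0473  0.1033] [ 1.7998e+02 -5.0000e-02  7.6160e+01] [-0.6 -0.1 -2.4] 0.0239
crop origin 239 199
[ 0.51019005 -0.06260192  0.048     ] [ 0.5098357  -0.03104652  0.048     ] 90.64336826156669
```

View pics/s9.png

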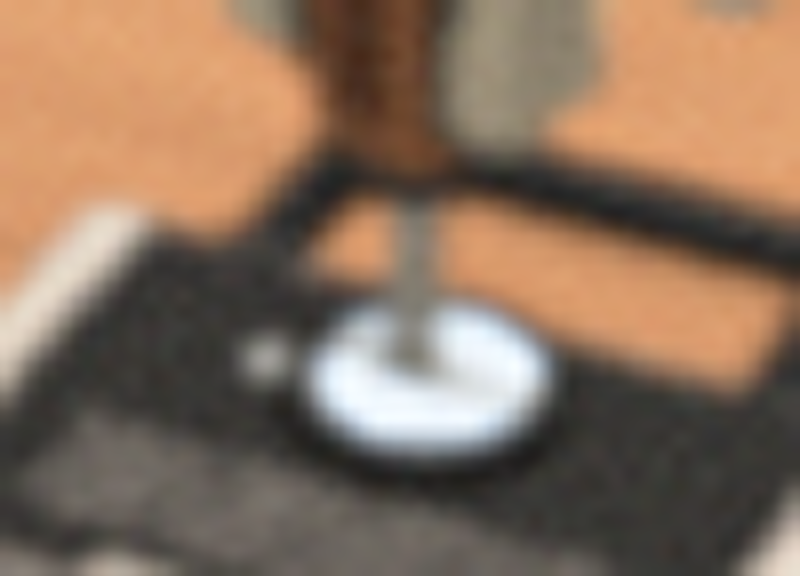

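The moment rose to 0.15 N m and the pack just began to turn, so the fastener is against its stop. I'll back off within the slot play, lift and look.

```bash
python3 -m jog '0 0 -0.5 0 0 0 -1; 0 0 -0.6 0 0 0 -1; 0 0 0 0 0 -0.1 -1; 0 0 0 0 0 -0.4 -1; 0 0 0 0 0 -0.8 -1; 0 0 0 0 0 -0.8 -1; 0 0 0 0 0 0 -1'; python3 look.py t1 .505 -.0475 .1 50 37 8
python3 -c "
from h import *
plan([.4557,.2749,.195],[180,0,150],16,-1)"
```

```text
clock: 17.23
tool_pos: [0.5133, -0.0473, 0.1907]
orientation: [179.6, -0.1, 82.4]
force: [-0.2, 0.1, -0.6]
opening: 0.0239
17.23 [ 0.5133 -0.0473  0.1907] [ 1.7962e+02 -1.2000e-01  8.2360e+01] [-0.2  0.1 -0.6] 0.0239
crop origin 215 165
t 17.27 from [ 0.5122 -0.0474  0.189 ] [ 1.7979e+02 -9.0000e-02  8.2350e+01]
0 0 -0.74 0.49 -0.15 -0.01 -1; 0 0 -0.74 0.50 -0.12 -0.01 -1; 0 0 -0.74 0.50 -0.08 -0.01 -1; 0 0 -0.74 0.51 -0.04 -0.01 -1; 0 0 -0.74 0.51 -0.01 -0.01 -1; 0 0 -0.74 0.51 0.03 -0.01 -1; 0 0 -0.74 0.51 0.07 -0.01 -1; 0 0 -0.74 0.50 0.11 -0.01 -1
0 0 -0.74 0.49 0.14 -0.01 -1; 0 0 -0.74 0.48 0.18 -0.01 -1; 0 0 -0.74 0.46 0.21 -0.01 -1; 0 0 -0.74 0.45 0.25 -0.01 -1; 0 0 -0.74 0.43 0.28 -0.01 -1; 0 0 -0.74 0.41 0.31 -0.01 -1; 0 0 -0.74 0.38 0.34 -0.01 -1; 0 0 -0.74 0.36 0.37 -0.01 -1
```

View pics/t1.png

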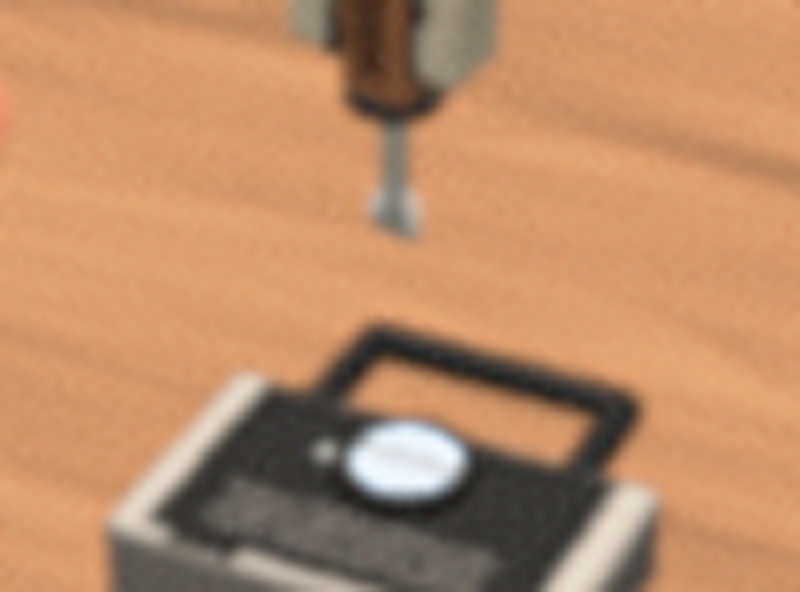

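```bash
python3 -m jog '0 0 -0.74 0.49 -0.15 -0.01 -1; 0 0 -0.74 0.50 -0.12 -0.01 -1; 0 0 -0.74 0.50 -0.08 -0.01 -1; 0 0 -0.74 0.51 -0.04 -0.01 -1; 0 0 -0.74 0.51 -0.01 -0.01 -1; 0 0 -0.74 0.51 0.03 -0.01 -1; 0 0 -0.74 0.51 0.07 -0.01 -1; 0 0 -0.74 0.50 0.11 -0.01 -1'
python3 -m jog '0 0 -0.74 0.49 0.14 -0.01 -1; 0 0 -0.74 0.48 0.18 -0.01 -1; 0 0 -0.74 0.46 0.21 -0.01 -1; 0 0 -0.74 0.45 0.25 -0.01 -1; 0 0 -0.74 0.43 0.28 -0.01 -1; 0 0 -0.74 0.41 0.31 -0.01 -1; 0 0 -0.74 0.38 0.34 -0.01 -1; 0 0 -0.74 0.36 0.37 -0.01 -1'
python3 -m jog '0 0 0 0 0 0 -1; 0 0 0 0 0 0 -1'
python3 look.py u1 .455 .275 .1 50 37 8
python3 - <<'E'
from h import *
im,d=vision.snapshot('top');a=np.ascontiguousarray(im[:,:,::-1]);cv2.imwrite('pics/u1top.png',a)
cv2.imwrite('pics/u1pk.png',np.vstack([ortho('top',a,.048,.43,.59,-.15,.05,.35)]))
cv2.imwrite('pics/u1h.png',ortho('top',a,.05,.36,.52,.16,.36,.3))
plan([.4557,.2749,.195],[180,0,150],1,-1)
E
```

```text
clock: 18.27
tool_pos: [0.4824, 0.1141, 0.1898]
orientation: [-180.0, -0.0, 116.4]
force: [1.4, 0.4, -1.1]
opening: 0.0237
clock: 19.27
tool_pos: [0.4536, 0.2759, 0.1936]
orientation: [-180.0, -0.0, 150.4]
force: [-0.1, -0.2, -1.0]
opening: 0.0239
clock: 19.52
tool_pos: [0.4537, 0.2747, 0.1935]
orientation: [-180.0, -0.0, 150.2]
force: [-0.6, -0.7, -0.2]
opening: 0.0238
19.52 [0.4537 0.2747 0.1935] [-1.7997e+02 -1.0000e-02  1.5020e+02] [-0.6 -0.7 -0.2] 0.0238
crop origin 356 190
t 19.62 from [0.4539 0.2743 0.1937] [-179.98   -0.    150.17]
0 0 0.03 -0.03 0.04 -0.03 -1
```

View pics/u1.png

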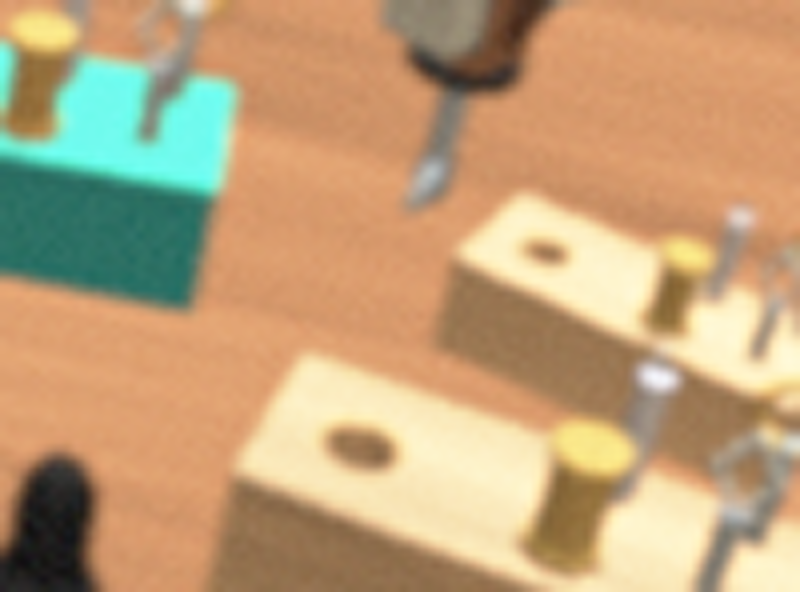

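View pics/u1pk.png

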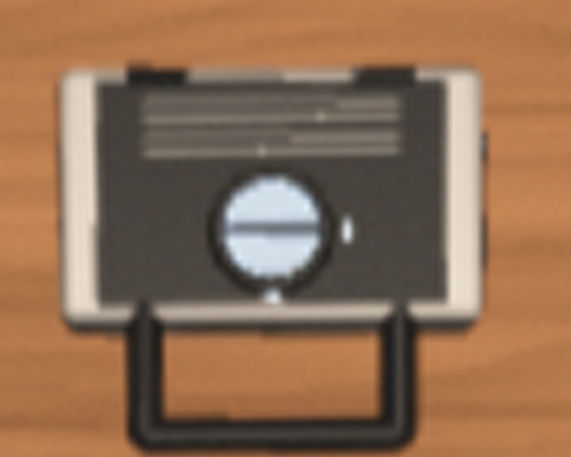

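View pics/u1h.png

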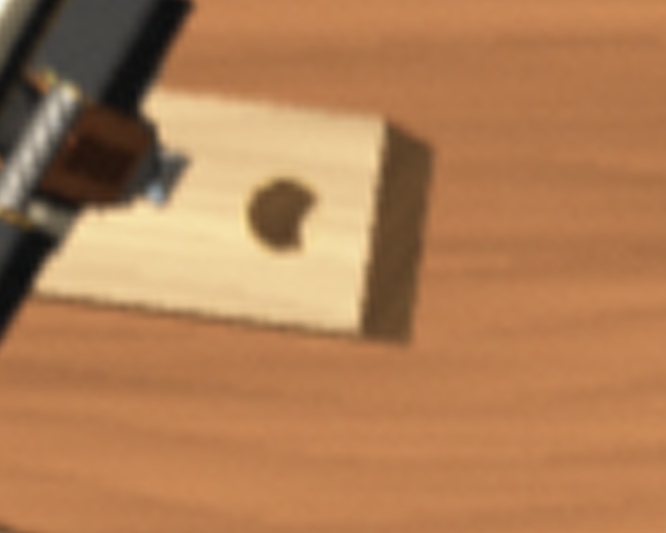

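Run:
```python
from h import *
b=cv2.imread('pics/u1_full.png')
o=np.array([356,190])
for p in ([.4557,.2749,.05],[.4537,.2747,.1339],[.4537,.2747,.1639]):
    print(p,(proj('scene',p)-o+.5)*8-.5)
b0=proj('scene',[.4537,.2747,.1339])
print([(proj('scene',[.4537+dx,.2747+dy,.1339])-b0)*8 for dx,dy in((.001,0),(0,.001))])
```

```text
[0.4557, 0.2749, 0.05] [366.32489532 441.25880278]
[0.4537, 0.2747, 0.1339] [431.03633049 201.03173097]
[0.4537, 0.2747, 0.1639] [455.85977653 109.7375781 ]
[array([-0.61329169,  1.95754875]), array([3.76423528, 0.95707381])]
```

```bash
python3 -m jog '0 0 0.03 -0.03 0.04 0.6 -1; 0 0 0 0 0 0.6 -1; 0 0 0 0 0 0.5 -1; 0 0 0 0 0 0.25 -1; 0 0 0 0 0 0 -1; 0 0 0 0 0 0 -1'; python3 look.py u2 .455 .275 .06 25 18 16
```

```text
clock: 20.38
tool_pos: [0.4563, 0.2759, 0.1166]
orientation: [179.9, 0.0, 150.0]
force: [-0.3, 0.0, -0.1]
opening: 0.0237
20.38 [0.4563 0.2759 0.1166] [1.7993e+02 2.0000e-02 1.5003e+02] [-0.3  0.  -0.1] 0.0237
crop origin 377 223
```

View pics/u2.png

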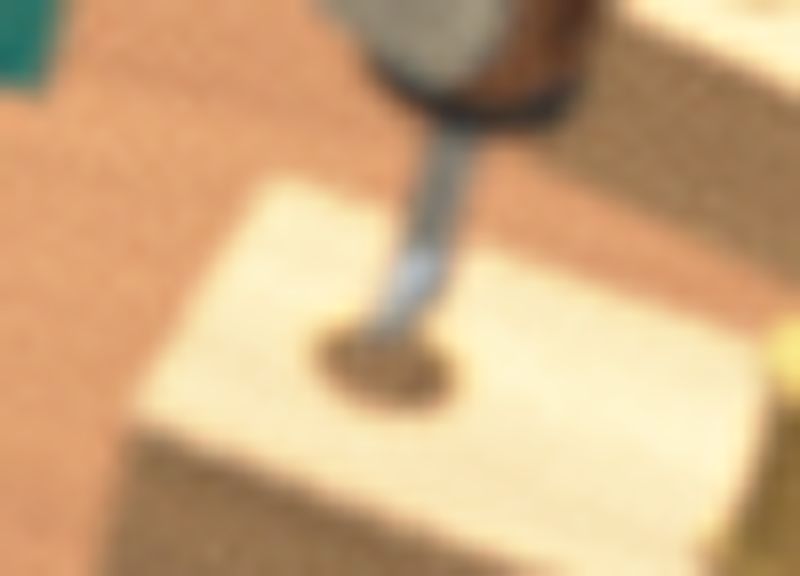

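```bash
python3 -m jog '0 0 0 0 0 0.25 -1; 0 0 0 0 0 0.3 -1; 0 0 0 0 0 0 -1';python3 -m jog '0 0 0 0 0 0.3 -1; 0 0 0 0 0 0.3 -1; 0 0 0 0 0 0.1 -1; 0 0 0 0 0 0 -1'; python3 look.py u3 .455 .275 .06 25 18 16
```

```text
clock: 20.8
tool_pos: [0.4551, 0.2748, 0.0924]
orientation: [-179.9, -0.0, 150.0]
force: [-0.2, 1.0, -0.1]
opening: 0.0241
clock: 21.3
tool_pos: [0.4558, 0.2754, 0.0654]
orientation: [-180.0, 0.0, 150.0]
force: [-1.0, 1.0, -0.8]
opening: 0.0242
21.3 [0.4558 0.2754 0.0654] [-179.96    0.    150.04] [-1.   1.  -0.8] 0.0242
crop origin 377 223
```

View pics/u3.png

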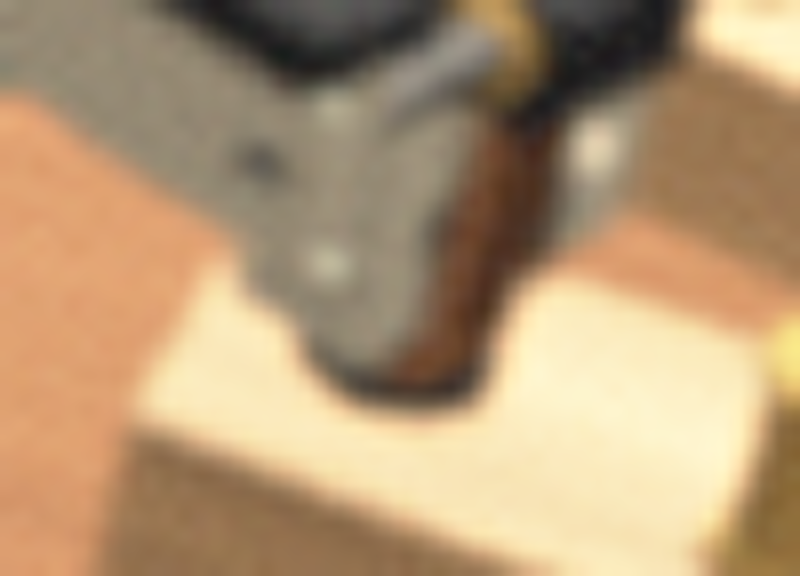

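Inserted, with the collar just at the block top. I'll release by opening gradually, then rise.

```bash
python3 -m jog '0 0 0 0 0 0.01 -1; 0 0 0 0 0 0 -0.3; 0 0 0 0 0 0 -0.1; 0 0 0 0 0 0 0.1; 0 0 0 0 0 0 0.2; 0 0 0 0 0 0 0.2'; python3 look.py u4 .455 .275 .08 50 37 8
```

```text
clock: 22.1
tool_pos: [0.4558, 0.2755, 0.0654]
orientation: [180.0, 0.0, 150.0]
force: [0.6, 0.8, -0.8]
opening: 0.0524
22.1 [0.4558 0.2755 0.0654] [180.     0.   150.04] [ 0.6  0.8 -0.8] 0.0524
crop origin 354 197
```

View pics/u4.png

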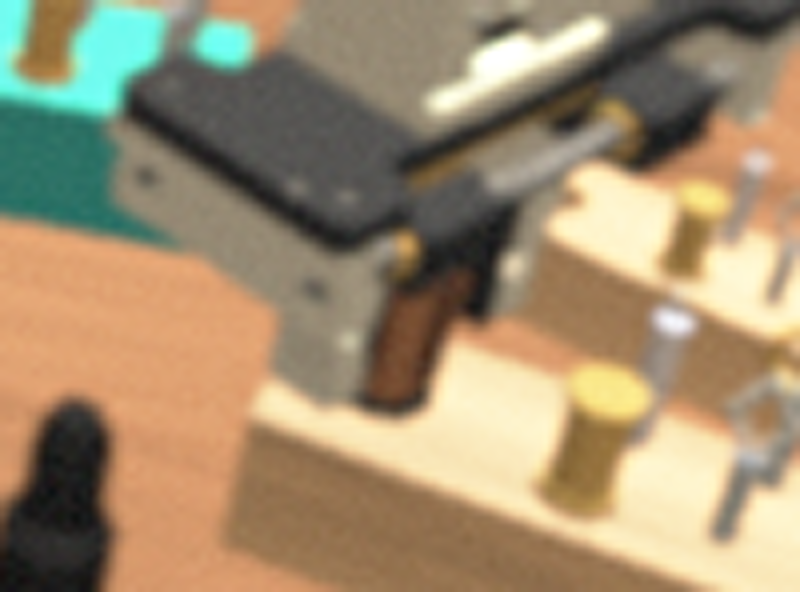

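```bash
python3 -m jog '0 0 0 0 0 -0.4 0.2; 0 0 0 0 0 -0.8 0.2; 0 0 0 0 0 -0.9 0.2; 0 0 0 0 0 -0.9 0.2; 0 0 0 0 0 0 0.2'; python3 look.py u5 .455 .275 .08 50 37 8
python3 - <<'E'
from h import *
a=cv2.imread('pics/u1top.png');b=cv2.imread('pics/u5_full.png')
cv2.imwrite('pics/ri_t.png',ortho('top',a,.08,.56,.78,-.2,.2,.5))
cv2.imwrite('pics/ri_s.png',ortho('scene',b,.08,.56,.78,-.2,.2,.5))
cv2.imwrite('pics/ri_d.png',ortho('top',a,0,.56,.78,-.2,.2,.5))
cv2.imwrite('pics/pk_t.png',ortho('top',a,.034,.40,.6,-.17,.07,.3))
cv2.imwrite('pics/pk_s.png',ortho('scene',b,.034,.40,.6,-.17,.07,.3))
E
```

```text
clock: 22.78
tool_pos: [0.4571, 0.2768, 0.1885]
orientation: [179.7, 0.1, 150.1]
force: [1.2, 0.7, -0.4]
opening: 0.0526
22.77 [0.4571 0.2768 0.1885] [1.7968e+02 8.0000e-02 1.5006e+02] [ 1.2  0.7 -0.4] 0.0526
crop origin 354 197
```

View pics/u5.png

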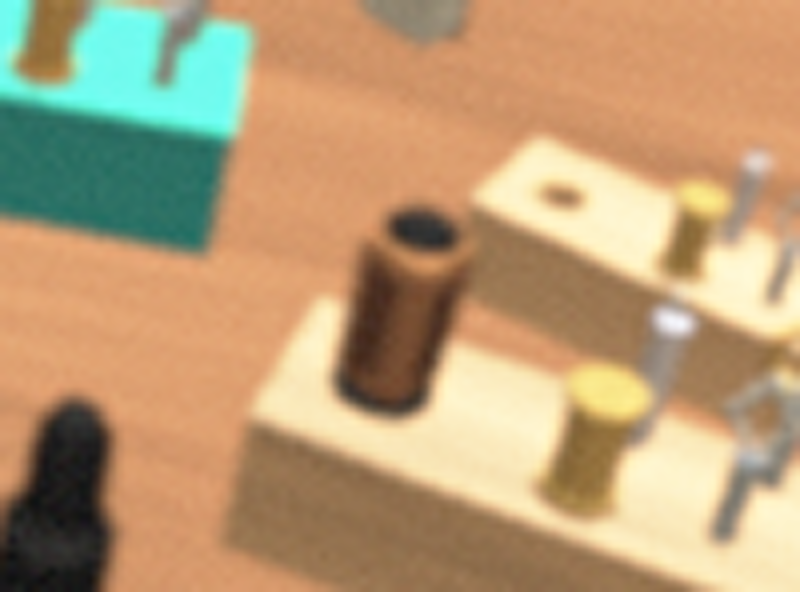

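View pics/ri_t.png

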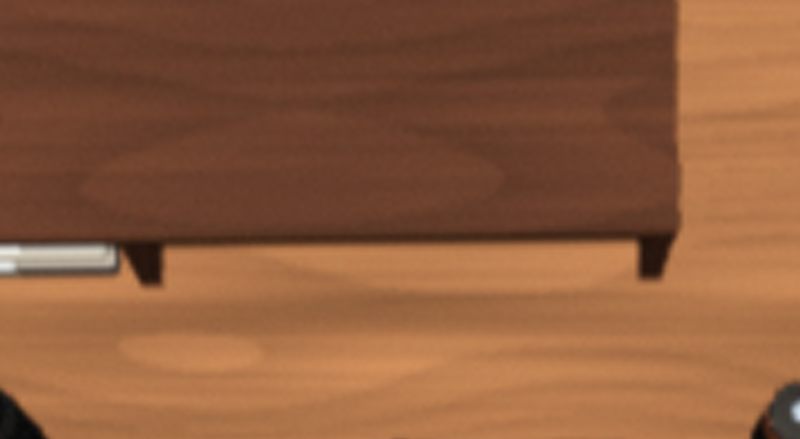

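View pics/ri_s.png

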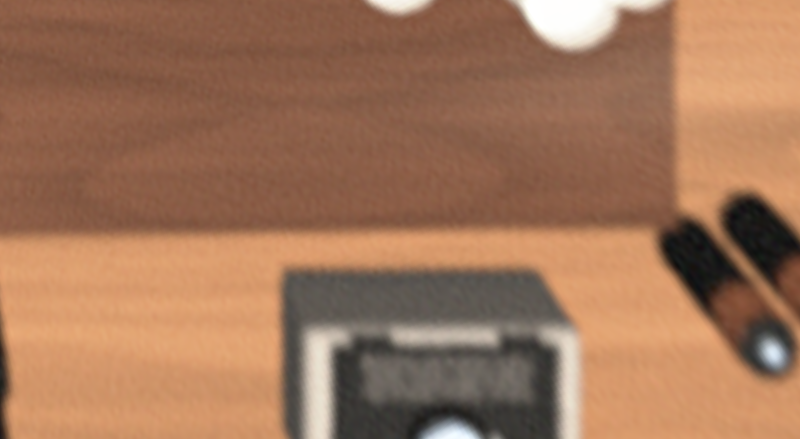

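View pics/pk_t.png

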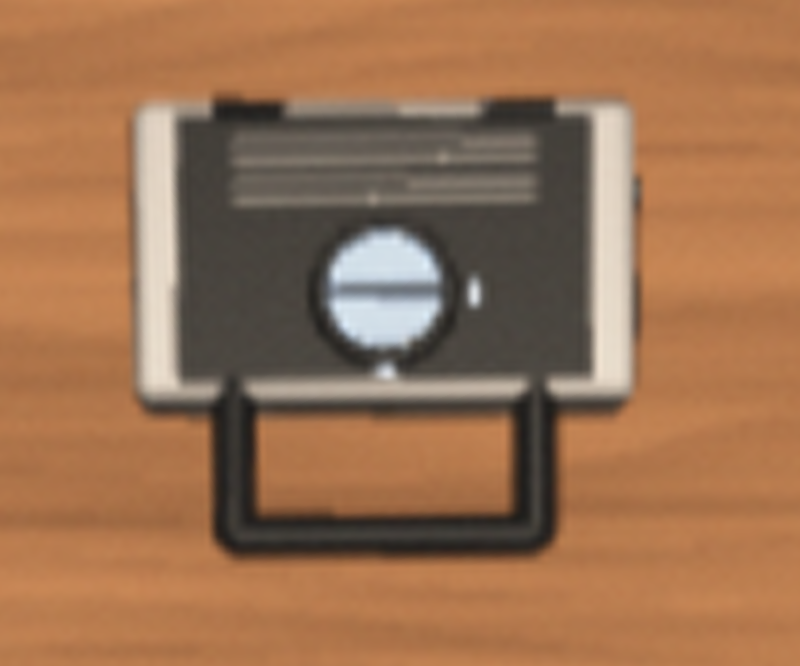

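View pics/pk_s.png

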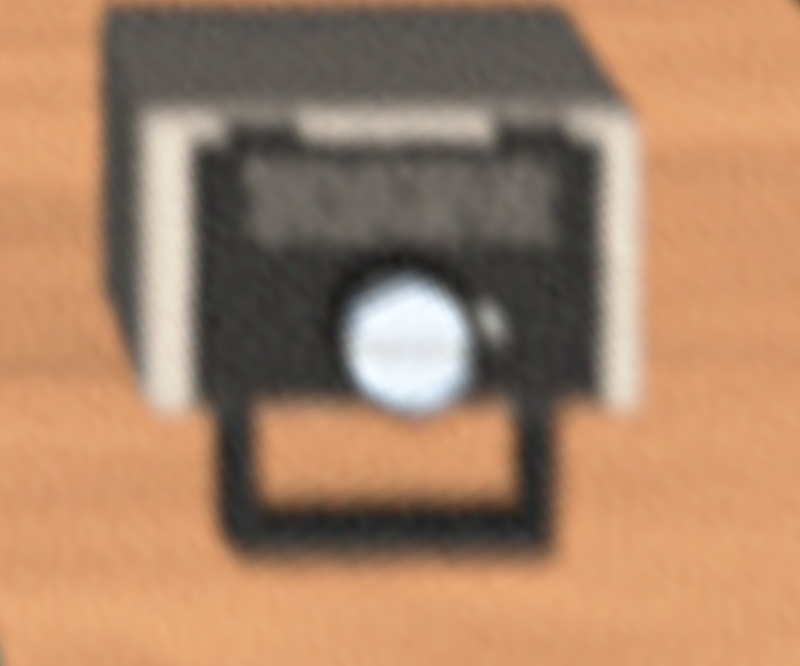

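View pics/ri_d.png

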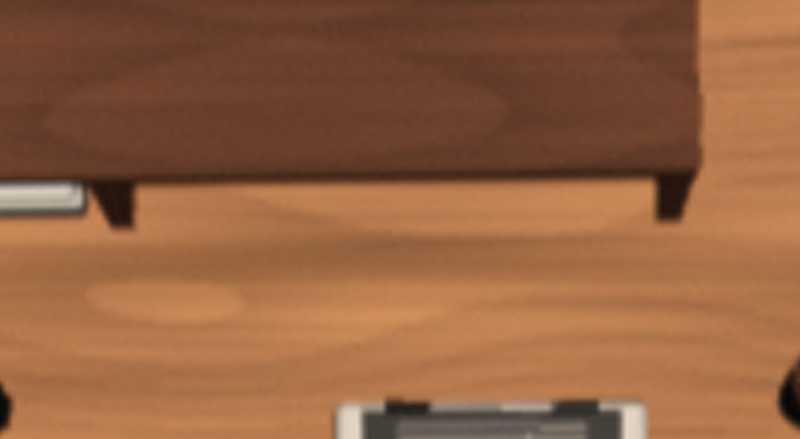

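The driver stands upright in its hole with the collar on the block. The slot is parallel to the pack's front, so the hatch is locked, and the pack now sits at yaw ≈ 0. The bar centre is near (0.440, −0.0455) and the shelf front edge near x ≈ 0.6645, with the bay centre at y ≈ 0.0025. Next I'll approach the handle.

```bash
python3 -c "
from h import *
plan([.4423,-.0455,.11],[180,10,180.3],14,-.45)"
```

```text
t 22.82 from [0.4562 0.2761 0.1866] [1.7983e+02 2.0000e-02 1.5003e+02]
-0.03 -0.12 -0.38 -0.27 -0.51 0.14 -0.45; -0.03 -0.12 -0.38 -0.24 -0.52 0.14 -0.45; -0.03 -0.12 -0.38 -0.22 -0.53 0.14 -0.45; -0.03 -0.12 -0.38 -0.20 -0.54 0.14 -0.45; -0.03 -0.12 -0.38 -0.18 -0.55 0.14 -0.45; -0.03 -0.12 -0.38 -0.16 -0.55 0.14 -0.45; -0.03 -0.12 -0.38 -0.13 -0.56 0.14 -0.45; -0.03 -0.12 -0.38 -0.11 -0.56 0.14 -0.45
-0.03 -0.12 -0.38 -0.09 -0.57 0.14 -0.45; -0.03 -0.12 -0.38 -0.07 -0.57 0.14 -0.45; -0.03 -0.12 -0.38 -0.04 -0.57 0.14 -0.45; -0.03 -0.12 -0.38 -0.02 -0.57 0.14 -0.45; -0.03 -0.12 -0.38 0 -0.58 0.13 -0.45; -0.03 -0.12 -0.38 0.03 -0.58 0.13 -0.45
```

```bash
python3 -m jog '-0.03 -0.12 -0.38 -0.27 -0.51 0.14 -0.45; -0.03 -0.12 -0.38 -0.24 -0.52 0.14 -0.45; -0.03 -0.12 -0.38 -0.22 -0.53 0.14 -0.45; -0.03 -0.12 -0.38 -0.20 -0.54 0.14 -0.45; -0.03 -0.12 -0.38 -0.18 -0.55 0.14 -0.45; -0.03 -0.12 -0.38 -0.16 -0.55 0.14 -0.45; -0.03 -0.12 -0.38 -0.13 -0.56 0.14 -0.45; -0.03 -0.12 -0.38 -0.11 -0.56 0.14 -0.45'
python3 -m jog '-0.03 -0.12 -0.38 -0.09 -0.57 0.14 -0.45; -0.03 -0.12 -0.38 -0.07 -0.57 0.14 -0.45; -0.03 -0.12 -0.38 -0.04 -0.57 0.14 -0.45; -0.03 -0.12 -0.38 -0.02 -0.57 0.14 -0.45; -0.03 -0.12 -0.38 0 -0.58 0.13 -0.45; -0.03 -0.12 -0.38 0.03 -0.58 0.13 -0.45; 0 0 0 0 0 0 -0.45'
python3 look.py v1 .45 -.0455 .06 50 37 8
python3 -c "
from h import *
plan([.4423,-.0455,.0615],[180,10,180.3],3,-.45)
plan([.4423,-.0455,.0212],[180,10,180.3],5,-.45)"
```

```text
clock: 23.82
tool_pos: [0.447, 0.0904, 0.1404]
orientation: [179.6, 5.6, 167.5]
force: [0.6, -0.4, 0.0]
opening: 0.024
clock: 24.7
tool_pos: [0.441, -0.0481, 0.1077]
orientation: [-179.7, 9.6, -179.5]
force: [0.1, 0.7, 0.2]
opening: 0.0238
24.7 [ 0.441  -0.0481  0.1077] [-179.74    9.64 -179.5 ] [0.1 0.7 0.2] 0.0238
crop origin 225 167
t 24.75 from [ 0.4417 -0.0473  0.1083] [-179.76    9.7  -179.5 ]
-0.01 -0.02 0.01 0.06 0.02 0.39 -0.45; -0.01 -0.02 0.01 0.06 0.02 0.39 -0.45; -0.01 -0.02 0.01 0.06 0.02 0.38 -0.45
t 24.75 from [ 0.4417 -0.0473  0.1083] [-179.76    9.7  -179.5 ]
-0.01 -0.01 0.01 0.07 0.01 0.43 -0.45; -0.01 -0.01 0.01 0.07 0.01 0.43 -0.45; -0.01 -0.01 0.01 0.07 0.01 0.43 -0.45; -0.01 -0.01 0.01 0.07 0.01 0.43 -0.45; -0.01 -0.01 0.01 0.07 0.01 0.43 -0.45
```

View pics/v1.png

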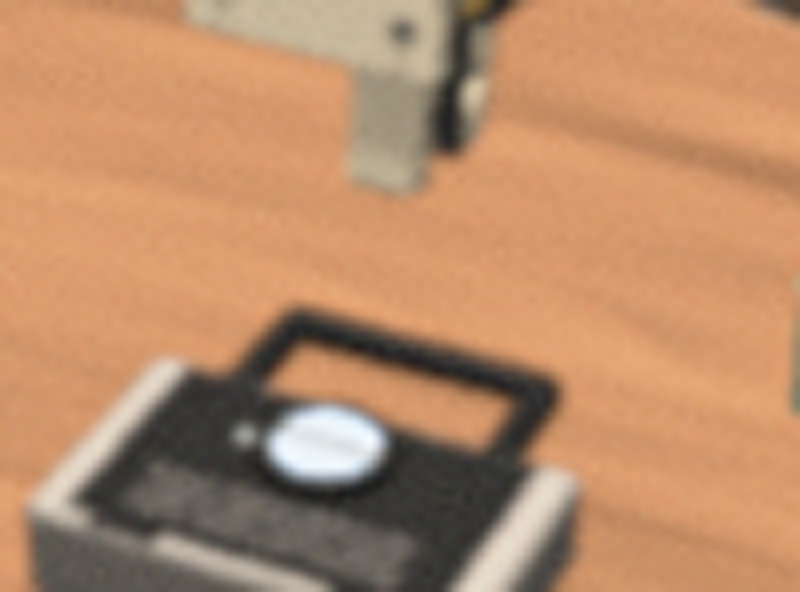

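```bash
python3 -m jog '-0.01 -0.02 0.01 0.06 0.02 0.39 -0.45; -0.01 -0.02 0.01 0.06 0.02 0.39 -0.45; -0.01 -0.02 0.01 0.06 0.02 0.38 -0.45; 0 0 0 0 0 0 -0.45; 0 0 0 0 0 0 -0.45'
python3 look.py v2 .45 -.0455 .04 38 27 10
python3 -c "
from h import *
plan([.4423,-.0455,.0212],[180,10,180.3],4,-.45)"
```

```text
clock: 25.38
tool_pos: [0.4438, -0.0439, 0.0625]
orientation: [-180.0, 10.1, -179.5]
force: [0.5, 0.2, 0.5]
opening: 0.0241
25.38 [ 0.4438 -0.0439  0.0625] [-179.98   10.15 -179.54] [0.5 0.2 0.5] 0.0241
crop origin 237 184
t 25.43 from [ 0.444  -0.0438  0.0628] [-180.     10.19 -179.54]
0 0.01 0.01 0.06 -0.01 0.25 -0.45; 0 0.01 0.01 0.06 -0.01 0.25 -0.45; 0 0.01 0.01 0.06 -0.01 0.25 -0.45; 0 0.01 0.01 0.06 -0.01 0.25 -0.45
```

View pics/v2.png

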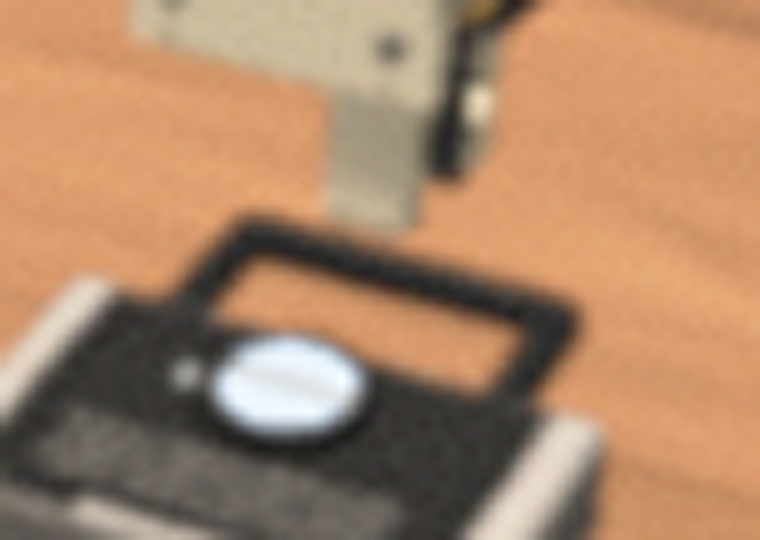

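```bash
python3 -m jog '0 0.01 0 0.06 -0.01 0.25 -0.45; 0 0.01 0 0.06 -0.01 0.25 -0.45; 0 0 0 0 0 0 -0.45'
python3 look.py v3 .45 -.0455 .04 38 27 10
```

```text
clock: 25.8
tool_pos: [0.4413, -0.0455, 0.0406]
orientation: [-179.9, 9.9, -179.6]
force: [1.3, -0.2, -0.6]
opening: 0.0238
25.8 [ 0.4413 -0.0455  0.0406] [-179.94    9.9  -179.57] [ 1.3 -0.2 -0.6] 0.0238
crop origin 237 184
```

View pics/v3.png

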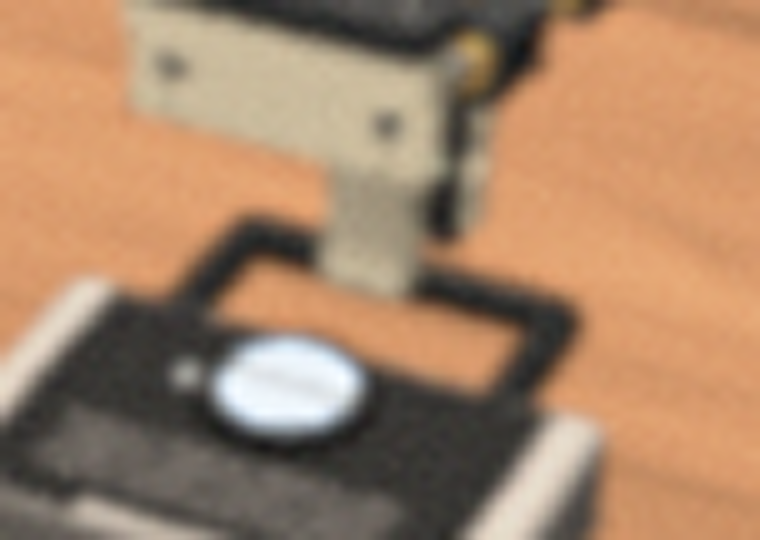

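```bash
python3 -m jog '0 0 0 0.05 -0.01 0.24 -0.45; 0 0 0 0.05 0 0.22 -0.45; 0 0 0 0 0 0 -0.45'
python3 look.py v4 .45 -.0455 .04 38 27 10
```

```text
clock: 26.22
tool_pos: [0.4411, -0.0458, 0.0225]
orientation: [-180.0, 10.0, -179.6]
force: [-0.4, -0.1, -0.3]
opening: 0.0239
26.23 [ 0.4411 -0.0458  0.0225] [-179.95    9.96 -179.56] [-0.4 -0.1 -0.3] 0.0239
crop origin 237 184
```

View pics/v4.png

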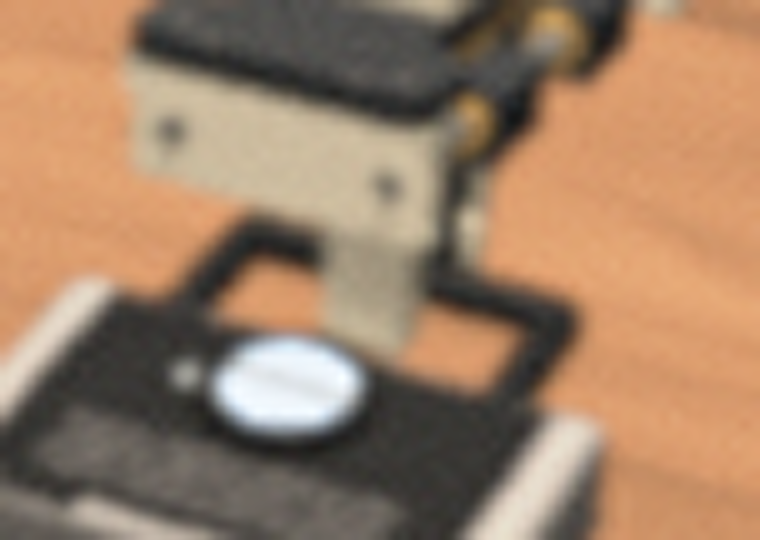

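The inner finger at (365,340) is down in the handle gap with no contact. Closing on the bar.

```bash
python3 -m jog '0 0 0 0 0 0 -0.6; 0 0 0 0 0 0 -0.7; 0 0 0 0 0 0 -1; 0 0 0 0 0 0 -1'
python3 look.py v5 .45 -.0455 .04 38 27 10
python3 - <<'E'
from h import *
from plant import ctrl
im,d=vision.snapshot('top');a=np.ascontiguousarray(im[:,:,::-1]);cv2.imwrite('pics/v5top.png',a)
cv2.imwrite('pics/v5o.png',ortho('top',a,.034,.40,.7,-.17,.15,.5))
E
```

```text
clock: 26.78
tool_pos: [0.4416, -0.0454, 0.0231]
orientation: [-180.0, 10.1, -179.6]
force: [-3.9, 1.3, 6.0]
opening: 0.0117
26.77 [ 0.4416 -0.0454  0.0231] [-179.99   10.05 -179.56] [-3.9  1.3  6. ] 0.0117
crop origin 237 184
```

View pics/v5.png

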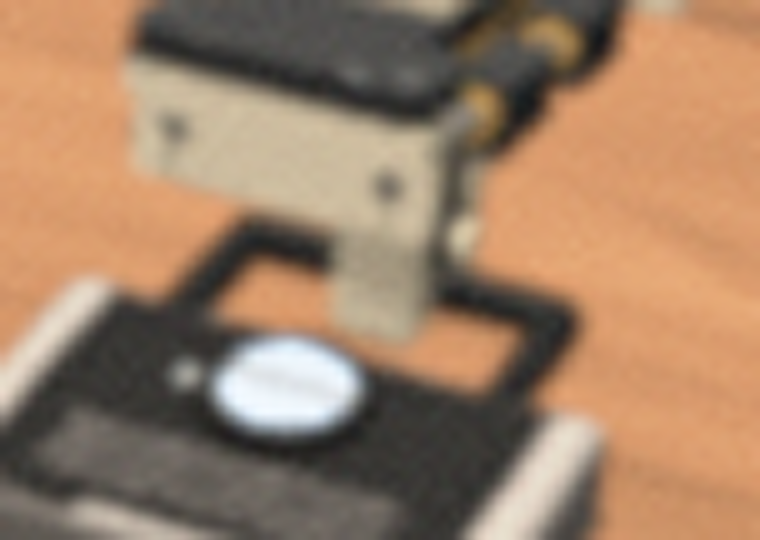

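View pics/v5o.png

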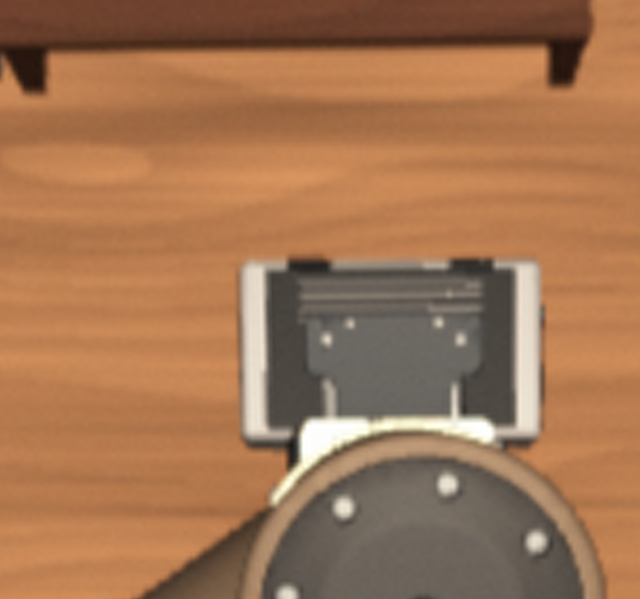

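The opening of 11.7 mm (bar 13 mm) with +6 N upward suggests the pads caught the bar's upper half. I'll regrip about 8 mm deeper.

```bash
python3 -m jog '0 0 0 0 0 0 -0.45; 0 0 0 0 0 0 -0.45; 0 0 0 0 0 0.1 -0.45; 0 0 0 0 0 0.08 -0.45; 0 0 0 0 0 0 -0.45'
python3 -m jog '0 0 0 0 0 0 -0.6; 0 0 0 0 0 0 -0.7; 0 0 0 0 0 0 -1; 0 0 0 0 0 0 -1'
python3 -c "
from h import *
plan([.50,-.0155,.0155],[180,10,180.5],8,-1)
plan([.62,-.0005,.0155],[180,10,180.5],16,-1,start=([.50,-.0155,.0155],[180,10,180.5]))"
```

```text
clock: 27.5
tool_pos: [0.4425, -0.0457, 0.0153]
orientation: [-180.0, 10.0, -179.6]
force: [0.0, -0.3, 0.2]
opening: 0.0242
clock: 28.0
tool_pos: [0.4429, -0.0454, 0.0158]
orientation: [-180.0, 10.0, -179.6]
force: [-0.0, -0.5, 0.0]
opening: 0.012
t 28.0 from [ 0.4429 -0.0454  0.0158] [-179.99   10.04 -179.56]
0 0 0 -0.18 0.09 0.03 -1; 0 0 0 -0.18 0.09 0.03 -1; 0 0 0 -0.18 0.09 0.03 -1; 0 0 0 -0.18 0.09 0.03 -1; 0 0 0 -0.18 0.09 0.03 -1; 0 0 0 -0.18 0.09 0.03 -1; 0 0 0 -0.18 0.09 0.03 -1; 0 0 0 -0.18 0.09 0.03 -1
t 28.0 from [ 0.5    -0.0155  0.0155] [-179.99   10.04 -179.56]
0 0 0 -0.18 0.02 0.03 -1; 0 0 0 -0.18 0.02 0.03 -1; 0 0 0 -0.18 0.02 0.03 -1; 0 0 0 -0.18 0.02 0.03 -1; 0 0 0 -0.18 0.02 0.03 -1; 0 0 0 -0.18 0.02 0.03 -1; 0 0 0 -0.18 0.02 0.03 -1; 0 0 0 -0.18 0.02 0.03 -1
0 0 0 -0.18 0.02 0.03 -1; 0 0 0 -0.18 0.02 0.03 -1; 0 0 0 -0.18 0.02 0.03 -1; 0 0 0 -0.18 0.02 0.03 -1; 0 0 0 -0.18 0.02 0.03 -1; 0 0 0 -0.18 0.02 0.03 -1; 0 0 0 -0.18 0.02 0.03 -1; 0 0 0 -0.18 0.02 0.03 -1
```

```bash
python3 -m jog '0 0 0 -0.09 0.04 0.015 -1; 0 0 0 -0.18 0.09 0.03 -1; 0 0 0 -0.18 0.09 0.03 -1; 0 0 0 -0.18 0.09 0.03 -1; 0 0 0 -0.18 0.09 0.03 -1; 0 0 0 -0.18 0.09 0.03 -1; 0 0 0 -0.18 0.09 0.03 -1; 0 0 0 0 0 0 -1'
python3 look.py w1 .53 -.03 .04 50 37 8
python3 - <<'E'
from h import *
im,d=vision.snapshot('top');a=np.ascontiguousarray(im[:,:,::-1]);cv2.imwrite('pics/w1top.png',a)
cv2.imwrite('pics/w1o.png',ortho('top',a,.04,.45,.7,-.17,.15,.5))
E
```

```text
clock: 29.0
tool_pos: [0.4878, -0.0235, 0.0157]
orientation: [-179.9, 9.8, -179.7]
force: [-4.1, -6.7, 7.5]
opening: 0.0119
29.0 [ 0.4878 -0.0235  0.0157] [-179.87    9.8  -179.67] [-4.1 -6.7  7.5] 0.0119
crop origin 217 193
```

View pics/w1.png

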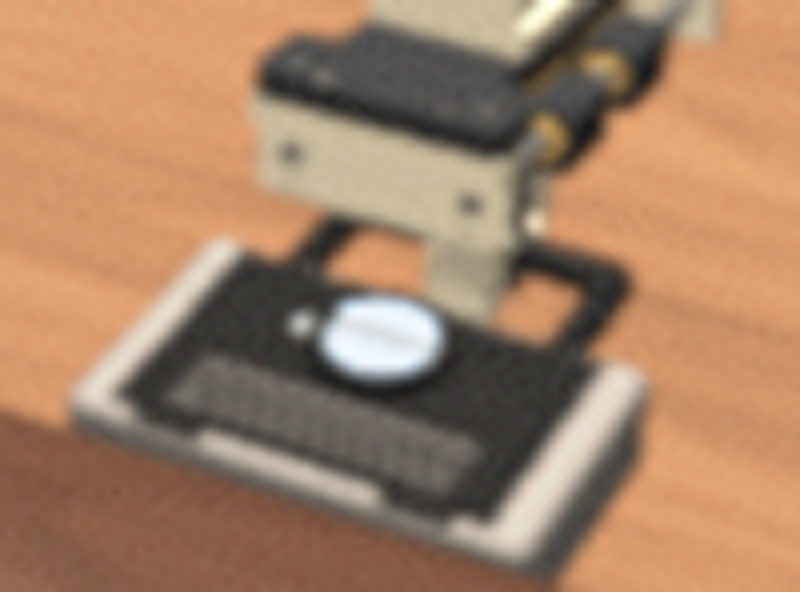

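View pics/w1o.png

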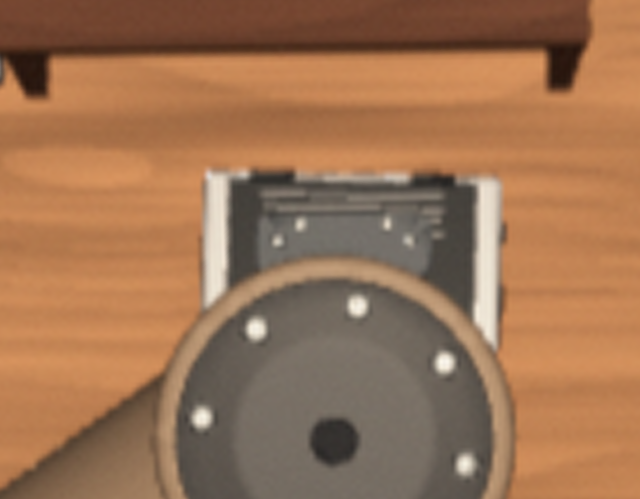

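```bash
python3 -m jog '0 0 -0.1 -0.1 0.02 0.015 -1; 0 0 -0.1 -0.18 0.02 0.03 -1; 0 0 -0.1 -0.18 0.02 0.03 -1; 0 0 -0.1 -0.18 0.01 0.03 -1; 0 0 0 -0.18 0.01 0.03 -1; 0 0 0 -0.18 0.01 0.03 -1; 0 0 0 -0.18 0.01 0.03 -1; 0 0 0 0 0 0 -1'
python3 look.py w2 .56 -.03 .04 50 37 8
python3 - <<'E'
from h import *
im,d=vision.snapshot('top');a=np.ascontiguousarray(im[:,:,::-1]);cv2.imwrite('pics/w2top.png',a)
cv2.imwrite('pics/w2o.png',ortho('top',a,.04,.45,.7,-.17,.15,.5))
E
```

```text
clock: 30.1
tool_pos: [0.5368, -0.0168, 0.016]
orientation: [-179.5, 9.9, -177.3]
force: [-1.3, -1.6, -2.7]
opening: 0.0125
30.1 [ 0.5368 -0.0168  0.016 ] [-179.55    9.9  -177.28] [-1.3 -1.6 -2.7] 0.0125
crop origin 211 200
```

View pics/w2.png

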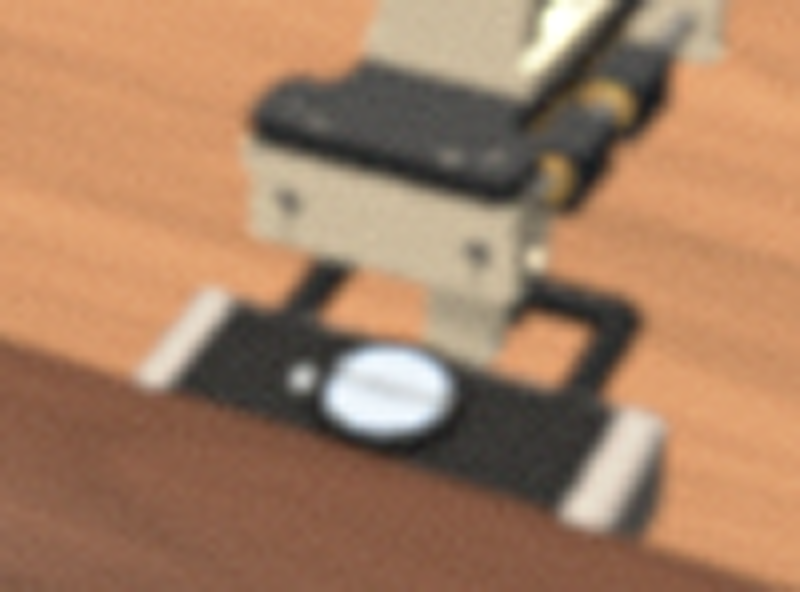

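View pics/w2o.png

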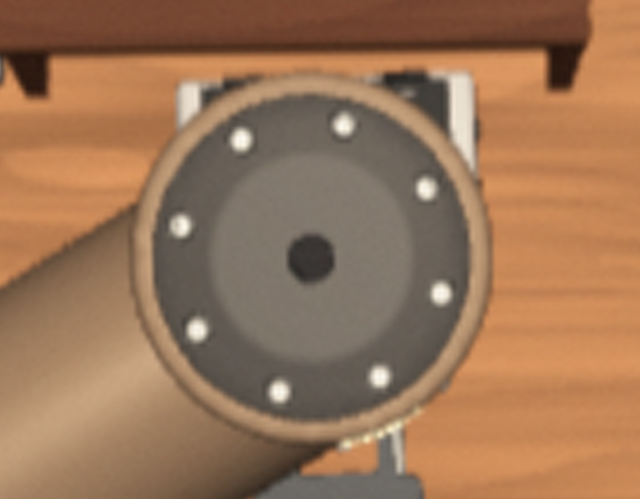

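```bash
python3 -m jog '0 0 0.1 -0.1 0 0.015 -1; 0 0 0.1 -0.18 0 0.03 -1; 0 0 0.05 -0.18 0 0.03 -1; 0 0 0 -0.18 0 0.03 -1; 0 0 0 -0.18 0 0.03 -1; 0 0 0 -0.18 0 0.03 -1; 0 0 0 -0.18 0 0.03 -1; 0 0 0 0 0 0 -1'
python3 look.py w3 .6 -.01 .05 50 37 8
```

```text
clock: 31.2
tool_pos: [0.5872, -0.0145, 0.0176]
orientation: [-179.9, 10.2, -178.7]
force: [2.0, 0.2, -4.1]
opening: 0.012
31.2 [ 0.5872 -0.0145  0.0176] [-179.87   10.15 -178.68] [ 2.   0.2 -4.1] 0.012
crop origin 211 209
```

View pics/w3.png

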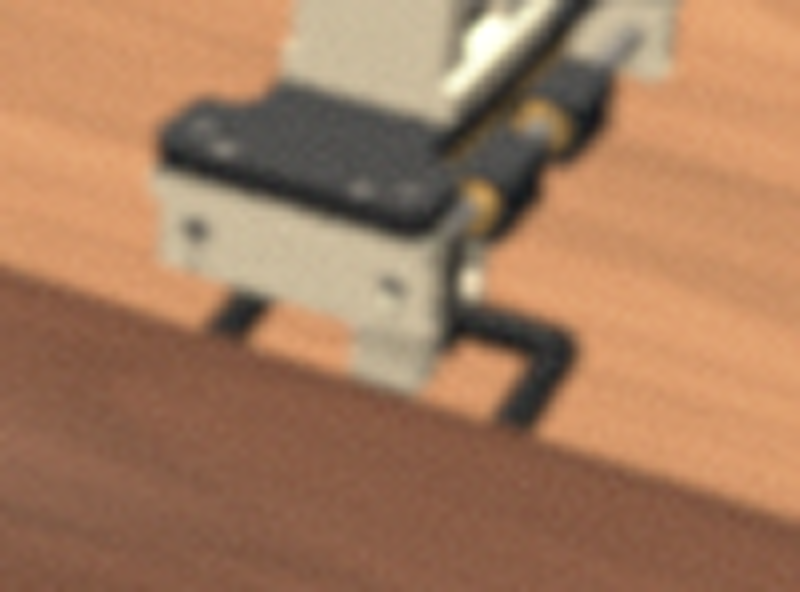

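```bash
python3 -m jog '0 0 0 -0.1 0 0.025 -1; 0 0 0 -0.18 0 0.04 -1; 0 0 0 -0.18 0 0.04 -1; 0 0 0 -0.18 0 0.035 -1; 0 0 0 -0.18 0 0.035 -1; 0 0 0 -0.1 0 0.02 -1; 0 0 0 0 0 0 -1; 0 0 0 0 0 0 -1'
python3 look.py w4 .63 -.01 .05 50 37 8
python3 - <<'E'
from h import *
im,d=vision.snapshot('top');a=np.ascontiguousarray(im[:,:,::-1]);cv2.imwrite('pics/w4top.png',a)
E
```

```text
clock: 32.25
tool_pos: [0.6242, -0.0138, 0.0165]
orientation: [-179.9, 10.1, -178.7]
force: [2.4, -0.5, -3.7]
opening: 0.012
32.25 [ 0.6242 -0.0138  0.0165] [-179.86   10.15 -178.68] [ 2.4 -0.5 -3.7] 0.012
crop origin 205 217
```

View pics/w4.png

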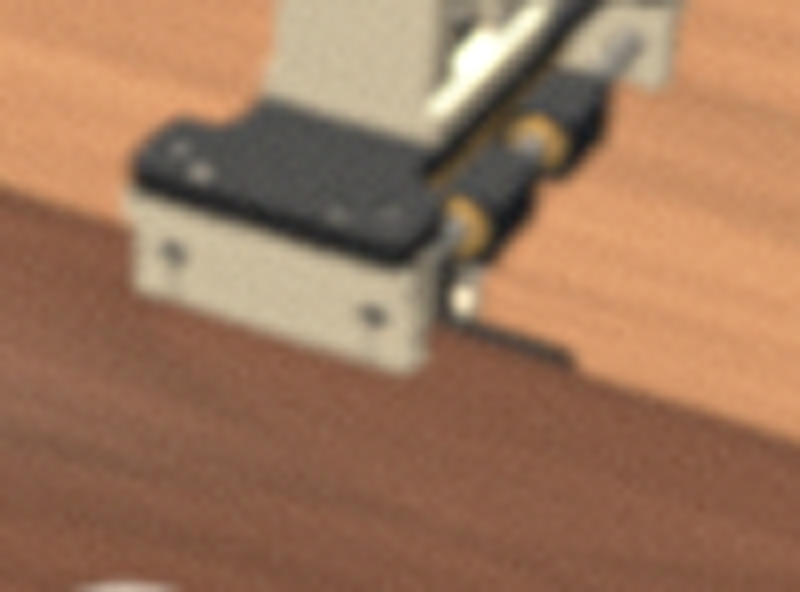

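View pics/w4top.png

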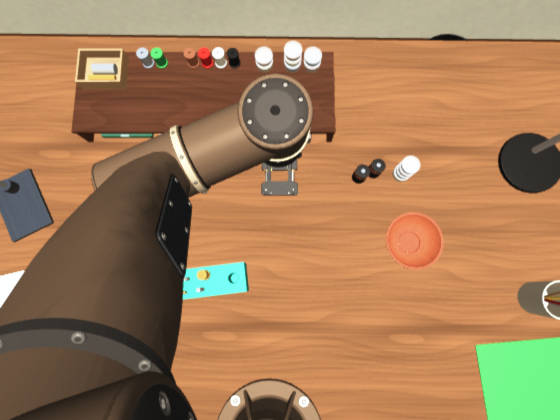

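```bash
python3 -m jog '0 0 0 -0.08 0 0.035 -1; 0 0 0 0 0 0 -1; 0 0 0 0 0 0 -0.6; 0 0 0 0 0 0 -0.45; 0 0 0 0 0 0 -0.45; 0 0 0 0 0 0 -0.45'
python3 look.py w5 .63 -.01 .05 50 37 8
```

```text
clock: 33.1
tool_pos: [0.6267, -0.014, 0.0152]
orientation: [-179.8, 10.0, -178.7]
force: [-0.1, -0.2, 0.7]
opening: 0.0241
33.1 [ 0.6267 -0.014   0.0152] [-179.84   10.04 -178.69] [-0.1 -0.2  0.7] 0.0241
crop origin 205 217
```

View pics/w5.png

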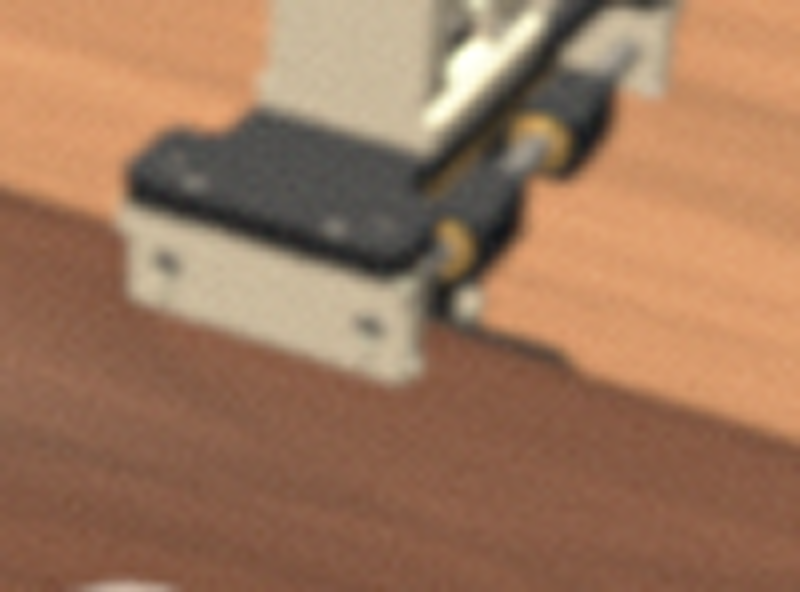

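```bash
python3 -m jog '0 0 0 0 0 -0.15 -0.45; 0 0 0 0 0 -0.3 -0.45; 0 0 0 0 0 -0.4 -0.45; 0 0 0 0 0 -0.5 -0.45; 0 0 0 0 0 -0.7 -0.45; 0 0 0 0 0 -0.8 -0.45; 0 0 0 0 0 0 -0.45'
python3 -c "
from h import *
plan([.44,.12,.22],[180,0,180],10,0)"
```

```text
clock: 34.02
tool_pos: [0.6082, -0.0136, 0.1318]
orientation: [-179.9, 10.4, -178.7]
force: [0.4, -0.1, -0.7]
opening: 0.024
t 34.02 from [ 0.6082 -0.0136  0.1318] [-179.93   10.39 -178.68]
0 0.18 0.02 0.37 0.34 -0.29 0; 0 0.18 0.02 0.37 0.34 -0.29 0; 0 0.18 0.02 0.38 0.34 -0.28 0; 0 0.18 0.02 0.38 0.34 -0.27 0; 0 0.18 0.02 0.39 0.34 -0.26 0; 0 0.18 0.02 0.39 0.34 -0.26 0; 0 0.18 0.02 0.40 0.34 -0.25 0; 0 0.18 0.02 0.41 0.34 -0.24 0
0 0.18 0.02 0.41 0.34 -0.24 0; 0 0.18 0.02 0.42 0.34 -0.23 0
```

```bash
python3 -m jog '0 0.18 0.02 0.37 0.34 -0.29 0; 0 0.18 0.02 0.37 0.34 -0.29 0; 0 0.18 0.02 0.38 0.34 -0.28 0; 0 0.18 0.02 0.38 0.34 -0.27 0; 0 0.18 0.02 0.39 0.34 -0.26 0; 0 0.18 0.02 0.39 0.34 -0.26 0; 0 0.18 0.02 0.40 0.34 -0.25 0; 0 0.18 0.02 0.41 0.34 -0.24 0'
python3 -m jog '0 0.18 0.02 0.41 0.34 -0.24 0; 0 0.18 0.02 0.42 0.34 -0.23 0; 0 0 0 0.4 0 0 0; 0 0 0 0 0 0 0; 0 0 0 0 0 0 0'
python3 - <<'E'
from h import *
for n in('top','scene'):
    im,d=vision.snapshot(n);a=np.ascontiguousarray(im[:,:,::-1]);cv2.imwrite('pics/x1%s.png'%n,a)
    if n=='top':
        cv2.imwrite('pics/x1o.png',ortho('top',a,.04,.55,.75,-.17,.17,.45))
    cv2.imwrite('pics/x1h_%s.png'%n,ortho(n,a,.034,.55,.75,-.17,.17,.45))
E
```

```text
clock: 35.02
tool_pos: [0.4716, 0.093, 0.199]
orientation: [-179.9, 1.7, -179.6]
force: [0.6, -0.3, -0.3]
opening: 0.0439
clock: 35.65
tool_pos: [0.4226, 0.1193, 0.2165]
orientation: [-179.9, -0.3, -179.9]
force: [-0.0, -0.2, -0.4]
opening: 0.0441
```

View pics/x1top.png

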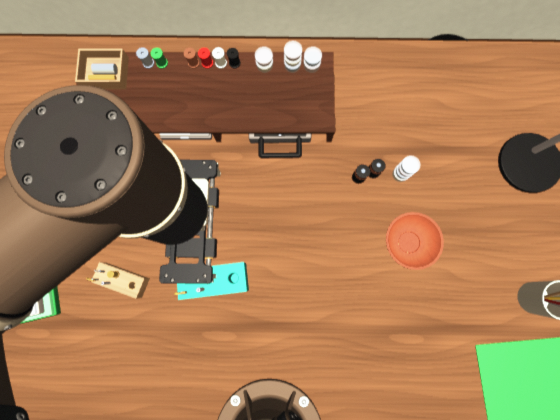

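View pics/x1scene.png

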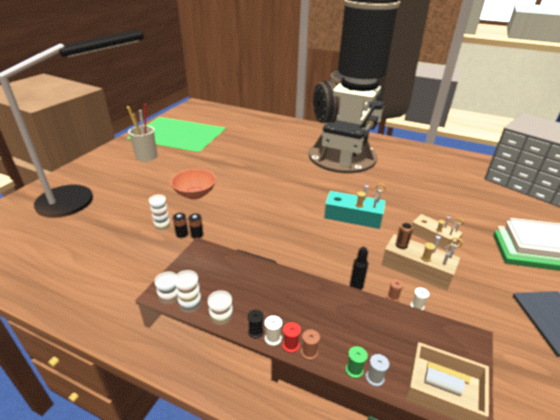

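View pics/x1o.png

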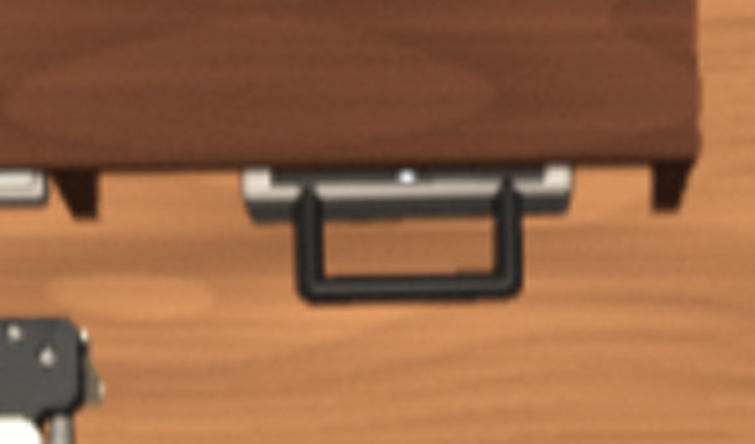

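View pics/x1h_scene.png

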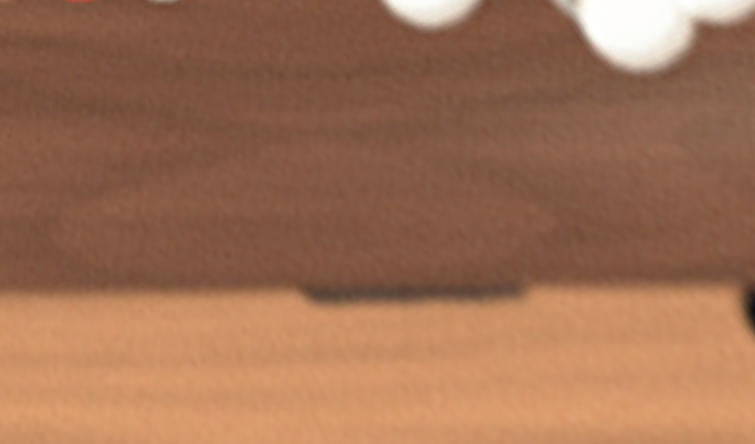

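Run:
```python
from h import *
a=cv2.imread('pics/scene0.png');b=cv2.imread('pics/x1scene.png')
for n,(u,v,r) in dict(driver=(404,235,18),cells=(188,224,18),beads=(160,211,18),resin=(360,267,18),spools=(408,295,20),bowl=(193,184,24)).items():
    A=a[v-r:v+r,u-r:u+r].astype(np.float32).mean(2);B=b[v-r:v+r,u-r:u+r].astype(np.float32).mean(2)
    print(n,cv2.phaseCorrelate(A,B,cv2.createHanningWindow(A.shape[::-1],cv2.CV_32F)),abs(A-B).mean())
from plant import ctrl
o=ctrl.get_obs();print(o['clock'],o['force'])
ctrl.close_job()
```

```text
driver ((0.5848650690890516, 0.10052890272358184), 0.8112021699363803) 2.1478982
cells ((-0.02573549729804725, -0.1389776574696029), 0.8716129789381851) 1.1151004
beads ((-0.30290755828544746, -0.14612776475370381), 0.8654975692431132) 0.82740575
resin ((-0.03800680370761356, -0.09586395956813831), 1.0582106941276126) 1.2328825
spools ((-0.010240725127832917, -0.07934871124071208), 0.8842169362306594) 0.8687692
bowl ((0.06444632904788605, 0.048774952417758755), 1.007217015243239) 0.84073097
35.75 [-0.19516919  0.0440213  -0.6584943 ]
the job is handed in; nothing more can be done
```

The job is done and handed in at 35.8 s. The hatch is locked, the screwdriver is back in its hole and the pack is in the bay; `close_job` gave no verdict.

- **Fastener:** I turned it clockwise with the blade about 4.4 mm deep in the slot. At the stop the moment rose to about 0.15 N m and the pack had turned by a few degrees. The top view afterwards showed the slot parallel to the pack's front face.
- **Screwdriver:** it stands upright in its hole with the collar on the block. Its picture position is within 0.6 px of the start.
- **Pack:** I dragged it in by the handle. By my measurements:
  - The front face is flush to a few mm; the estimates ran from about 1 to 5 mm off the edge, and the limit is 12 mm.
  - It is about 1° off square and about 16 mm off the bay's middle.
  - The handle sticks out. While the pack went under the shelf, readings between moves showed no knock (at most about 4 N in any direction at the wrist).
- **Rest of the desk:** the bowl, cells, beads, bottle and spools show shifts of 0.35 px or less. The arm was clear of everything at hand-in.

**Disagreements:**
- **Cameras:** the two disagreed by about 4 mm in x, so I used the mean, which matched the arm's position when the blade sat in the slot.
- **First handle grip:** it caught the bar a little high, so I opened and took it again 8 mm deeper.

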